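Load a spacer glue-up jig, square the batch and log it

ROBOT

A 6-joint arm with a two-finger parallel gripper is mounted at the origin on the work surface. World frame = base frame: x ahead of the robot, y to its left, z up, the work surface at z = 0. Lengths are in m, angles in rad, forces in N, time in s.
With the tool pointing down it reaches from about 0.375 to 0.9 m from the base axis. Payload 3.1 kg.
Tool frame: the origin (TCP) lies midway between the tips of the shut fingers; the grasp point (between the pads) lies grip_point_offset behind it (grip_point_offset is the distance from the TCP to the grasp point, in m); y points along the fingers, z is the direction in which the jaws open and shut, and the axes are right-handed (so a half turn about y gives the same grasp; the last joint's range is limited). The gripper opens to 87 mm and grips with 3 to 60 N. Pads are 19 mm wide; open, the fingers measure 117 mm over their backs; the gripper's body (75 mm by 190 mm) begins 51 mm behind the grasp point.
Start: joints at [-1.278, 0.527, 1.433, -0, 1.181, -0.178], TCP at [0.284, -0.557, 0.223] pointing down, gripper open.
Joint ranges: [-3.08, 3.08], [-0.75, 2.2], [0.22, 2.44], [-1.43, 4.57], [0, 2.65], [-2.85, 2.85]. Speed limits (rad/s): [2.79, 2.79, 3.14, 3.14, 3.14, 3.14].

INTERFACE

Orientations are given as a unit quaternion [x, y, z, w].
In Python, from rig import * gives the robot as it stands.
- The arm moves only by the tool jog_arm, never from a script. Its argument "increments" is a list that holds one entry, the list of rows, each a list of 7 numbers: the turn, a rotation vector about the world's x, y, z in degrees, then the shift along the world's x, y, z in m, then the closure, from -1 (fully open) to 1 (shut), so that 0 is half open. In form: [[[rx, ry, rz, x, y, z, jaw], ...]]. A call has 1 to 8 rows; each row is the pose to reach, as a shift and turn from the pose measured when the call began; what a row does not reach only later rows make up. A row lasts 1/10 s, in which the tool goes at most 50 mm and 8.59 degrees, less where a joint would pass 70% of its speed; a pose out of reach is approached as far as the arm can. A call with a gripper value outside its range is refused whole. The fingers move at their own pace and stop on an object; "squeeze" is the grip in N (left out, the last holds). Time passes only in rows, so rows that repeat a pose let the fingers close. It gives the time, the measured TCP pose, the force and the opening at its end, in the units of the state.
- get_obs(): the state, without advancing time (a new reading comes with each control period).
- camera(name): name is "side" or "top" or "wrist"; returns the picture (480x640x3 uint8, red, green, blue); there is no depth.
- camera_info(name): a dict with "K" (3x3 intrinsics, pixels), "k1" (the pictures are not rectified: a ray, as slopes to the right and down, at radius r is drawn at 1 + k1 r^2 times it, then the intrinsics apply), "R" (3x3) and "t" (3): a world point X has camera coordinates R X + t. Camera axes: x right, y down, z forward; pixel columns grow to the right and rows downward; lengths in m; the calibration is good to about 2 mm. A picture is of the moment at which its call begins: read the wrist's pose just before it. camera_info takes no time and is no camera call; for the wrist camera it gives the pose at the moment of the call.
- hand_in(): hands the job in, once; it reports no verdict.
The state is a dict: "time": time; "q": joint angles; "joint_velocities": joint speeds; "joint_torque": joint torques, N m; "position": TCP position; "tool_rot": TCP orientation; "ft_force": force on the tool from outside, world axes, zero at the start; "moment": the same for the moment, N m; "grip_width": finger opening in m.
Only numpy, scipy, OpenCV 4.12 (cv2) and the standard library are available. Lean on these libraries where they do the work, as an engineer would, in place of code of your own. Each camera call takes 0.05 s, during which the arm holds its last target.

TASK

Seat every loose pressboard spacer tongue first in a pocket of the jig, flat and fully home, then bring the straightedge from its mat and lay it flat on the jig's ledge, roughly centred, its scale edge flush against the plain ends of all the spacers. Once the batch lies square, log it by pressing the recessed red button of the batch counter fully down with the stylus; finally hang the stylus back upright and centred on its stand, and put the straightedge back flat and centred on its mat the way it lay. Put right whatever gets knocked out of place, and leave the glue tub, the plate stack and the brush alone.

Things in the scene. Friction and masses are not known exactly. Their poses are not given: they have to be found in the camera images.
- jig: Fixed glue-up jig: grey base plate 145 (x) x 290 (y) x 8 mm, blue guide walls 8 mm high on it form four T-shaped pockets in a row along y (y = -108, -36, 36, 108 mm), open at the front. Origin: underside, 75 mm behind the plate's front edge, 70 mm from its far edge; +x to the closed end of the pockets. In front, x = -75 to -12 mm, a flat ledge (top z = 8 mm) carries the straightedge.
- pocket1 (a point): Pocket 1 (1 at lowest jig y): where a spacer's origin lies when fully home, on the pocket floor 8 mm above the table; axes as the jig's. Relative to this point the channel is 44 mm wide from x = -17.5 to 32.5 mm, where its shoulders stop the spacer's body; then a slot 24 mm wide and 22 mm long takes the tongue.
- pocket2 (a point): Pocket 2 (1 at lowest jig y): where a spacer's origin lies when fully home, on the pocket floor 8 mm above the table; axes as the jig's. Relative to this point the channel is 44 mm wide from x = -17.5 to 32.5 mm, where its shoulders stop the spacer's body; then a slot 24 mm wide and 22 mm long takes the tongue.
- pocket3 (a point): Pocket 3 (1 at lowest jig y): where a spacer's origin lies when fully home, on the pocket floor 8 mm above the table; axes as the jig's. Relative to this point the channel is 44 mm wide from x = -17.5 to 32.5 mm, where its shoulders stop the spacer's body; then a slot 24 mm wide and 22 mm long takes the tongue.
- pocket4 (a point): Pocket 4 (1 at lowest jig y): where a spacer's origin lies when fully home, on the pocket floor 8 mm above the table; axes as the jig's. Relative to this point the channel is 44 mm wide from x = -17.5 to 32.5 mm, where its shoulders stop the spacer's body; then a slot 24 mm wide and 22 mm long takes the tongue.
- spacer1: Brown laminated pressboard spacer, 0.11 kg, a T seen from above, 32 mm high: body 65 (x) x 40 (y) mm, tongue 20 x 20 mm in the middle of its +x end. Origin: centre of the body's underside (without tongue), z up. Fits any pocket, tongue towards jig +x, 2 mm play each side; its plain end then stands 15 mm out over the ledge. Three or four spacers are present.
- spacer2: Brown laminated pressboard spacer, 0.11 kg, a T seen from above, 32 mm high: body 65 (x) x 40 (y) mm, tongue 20 x 20 mm in the middle of its +x end. Origin: centre of the body's underside (without tongue), z up. Fits any pocket, tongue towards jig +x, 2 mm play each side; its plain end then stands 15 mm out over the ledge. Three or four spacers are present.
- spacer3: Brown laminated pressboard spacer, 0.11 kg, a T seen from above, 32 mm high: body 65 (x) x 40 (y) mm, tongue 20 x 20 mm in the middle of its +x end. Origin: centre of the body's underside (without tongue), z up. Fits any pocket, tongue towards jig +x, 2 mm play each side; its plain end then stands 15 mm out over the ledge. Three or four spacers are present.
- spacer4: Brown laminated pressboard spacer, 0.11 kg, a T seen from above, 32 mm high: body 65 (x) x 40 (y) mm, tongue 20 x 20 mm in the middle of its +x end. Origin: centre of the body's underside (without tongue), z up. Fits any pocket, tongue towards jig +x, 2 mm play each side; its plain end then stands 15 mm out over the ledge. Three or four spacers are present.
- end1 (a point): Centre of the plain (tongueless) end face of spacer 1, 32.5 mm from its origin along -x, 16 mm up.
- end2 (a point): Centre of the plain (tongueless) end face of spacer 2, 32.5 mm from its origin along -x, 16 mm up.
- end3 (a point): Centre of the plain (tongueless) end face of spacer 3, 32.5 mm from its origin along -x, 16 mm up.
- end4 (a point): Centre of the plain (tongueless) end face of spacer 4, 32.5 mm from its origin along -x, 16 mm up.
- straightedge: Aluminium straightedge 260 (x) x 44 (y) x 6 mm, 0.28 kg, with black scale marks along its working edge and a red gripping rib 80 (x) x 12 (y) mm that rises to 32 mm above the underside. Origin: on the underside, below the middle of the rib. The working edge lies at y = +34 mm, the other edge at y = -10 mm. Starts flat on its mat.
- mat: Fixed black rubber mat 300 (x) x 70 (y) x 3 mm, parking place of the straightedge, its x running across in front of the robot. Origin: centre of underside. Parked centred, the straightedge has the mat's axes (working edge towards mat +y) and its origin at y = -12 mm, z = 3 mm in the mat's frame.
- counter: Fixed grey and black batch counter box 130 x 100 x 60 mm with a small screen and a yellow-framed recess in its top. Origin: centre of underside.
- recess (a point): Centre of the mouth of the square 16 x 16 mm recess in the top of the counter, 60 mm above the table. The red button, 13.6 mm across, lies 8 mm below this mouth.
- button (a joint): Travel of the spring button: 0 up, 0.006 m fully down; moves straight down, about 1 N to start and 5 N for full travel; springs back.
- stylus: Stylus: blue grip head 52 (x) x 24 (y) x 34 (z) mm above a round steel shank 8 mm thick with a rounded tip, 0.09 kg. Origin: at the tip, z up along the shank; the head spans z = 55 to 89 mm. Starts upright, hanging by its head on the stand.
- stand: Fixed stylus stand: dark base 90 x 60 x 8 mm with two yellow cheeks, each 20 (x) x 26 (y) mm, tops 80 mm above the table, a gap of 24 mm (in x) between them, open in y. The stylus head bridges the cheeks along x with the shank hanging in the gap. Origin: centre of underside.
- rest (a point): Place of the stylus's origin (its tip) when it hangs on the stand, 25 mm above the table.
- glue_tub: Bystander: white glue tub with red lid, 106 mm across, 97 mm high. Origin: centre of underside.
- stack: Bystander: stack of brown pressboard plates 100 x 70 x 54 mm. Origin: centre of underside.
- glue_brush: Bystander: glue brush 180 mm long, lying. Origin at its underside.
Mind the look-alikes: they are no part of the job. Leave any green look-alike of the spacer3 alone.

How it is judged:
By the outcome, as a careful person would: the job done as asked, in the order asked, and still so for the second after the job is handed in, with the robot touching nothing.
Of spacer1, spacer2, spacer3, spacer4 only 3 to 4 are there at a start; the rules pass over those that are not, and their reading is None.
At some moment in a run one of spacer1, spacer2, spacer3, spacer4, straightedge may be knocked a few centimetres aside while the robot is not near it.
It also fails if it takes over 200 s, if anything falls off the work surface, if the arm or the gripper's body presses on something with over 40 N, if the wrist force passes 120 N, or if a joint passes its speed limit or range.

## Working session

There is one attempt and no reset: what is moved stays moved. The work goes in short steps, Python scripts to look and compute and a tool call to move; the robot and the scene stay as the last step left them, time stands still between calls to the robot, and variables do not carry over. Pictures are saved under pics/ and viewed, and the job is handed in when it is done.

Besides the shell and the picture viewer there is one more tool, called after ">>>" by a JSON object that holds its "method" and its "body", one argument or row to a line. jog_arm: Moves the arm, as the interface text tells. Its arguments: {"type":"object","properties":{"increments":{"type":"array","items":{"type":"array","items":{"type":"array","items":{"type":"number"}}}},"squeeze":{"type":"number"}},"required":["increments"]}

```bash
ls; mkdir -p pics; python3 - <<'E'
from rig import *
import cv2,numpy as np
print(get_obs())
for n in ["top","side","wrist"]:
    ci=camera_info(n); print(n,ci)
    cv2.imwrite(f"pics/{n}0.png",camera(n)[:,:,::-1])
E
```

```text
pics
{'time': 0.0, 'q': array([-1.27852066e+00,  5.28501172e-01,  1.43392685e+00,  9.91159241e-07,
        1.18140656e+00, -1.78485798e-01]), 'joint_velocities': array([ 0.00117678, -0.00048548, -0.00013857,  0.00027548, -0.0001925 ,
       -0.00032997]), 'joint_torque': array([ 6.71198140e-04, -4.40038955e+01, -1.76594049e+01,  6.31857547e-02,
        5.81008068e-02, -1.64545013e-04]), 'position': array([ 0.28329234, -0.55626502,  0.22154234]), 'tool_rot': array([-0.16495118,  0.68839973, -0.68681697,  0.16486168]), 'ft_force': array([ 0.44401987,  0.90042334, -0.15005389]), 'moment': array([-0.0166543 ,  0.01887203, -0.02731229]), 'grip_width': 0.08681397213949515}
top {'K': array([[468.25136375,   0.        , 322.95721971],
       [  0.        , 468.25136375, 235.71402607],
       [  0.        ,   0.        ,   1.        ]]), 'k1': 0.010474002215337825, 'R': array([[-0.02306887, -0.9996287 ,  0.01450163],
       [-0.99344219,  0.02129646, -0.11233469],
       [ 0.11198415, -0.01699797, -0.9935646 ]]), 't': array([-0.06715309,  0.56949715,  0.99603885])}
side {'K': array([[558.72468382,   0.        , 327.14446964],
       [  0.        , 558.72468382, 237.84389341],
       [  0.        ,   0.        ,   1.        ]]), 'k1': -0.1423616971958856, 'R': array([[-0.99720718, -0.07438531,  0.00668263],
       [-0.05602416,  0.68587538, -0.72555928],
       [ 0.0493875 , -0.72390731, -0.68812723]]), 't': array([0.56336772, 0.13710648, 1.39354781])}
wrist {'K': array([[376.638483  ,   0.        , 317.07111546],
       [  0.        , 376.638483  , 230.71509439],
       [  0.        ,   0.        ,   1.        ]]), 'k1': -0.05775906761366242, 'R': array([[ 0.45438232, -0.89079751, -0.00406278],
       [-0.85080655, -0.43532584,  0.29431211],
       [-0.26394113, -0.13027358, -0.95570072]]), 't': array([-0.62380423, -0.03599858,  0.3936637 ])}
```

View pics/top0.png

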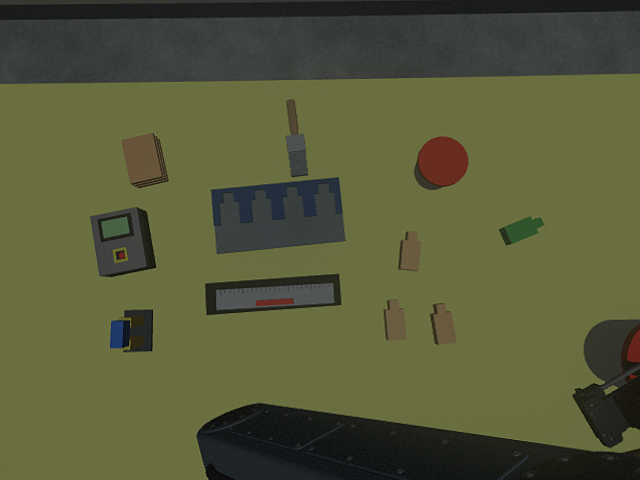

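View pics/side0.png

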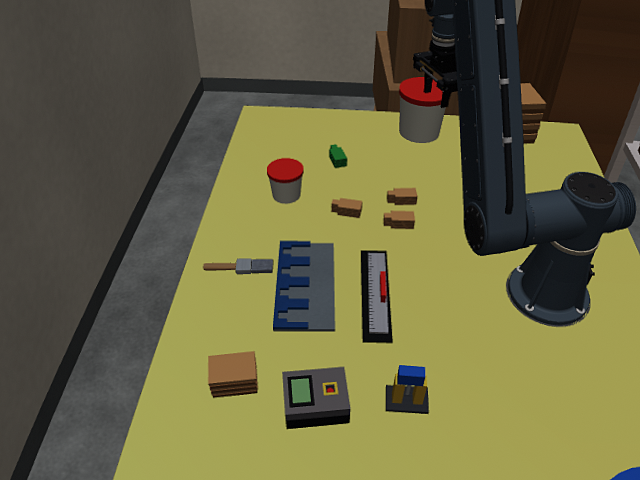

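View pics/wrist0.png

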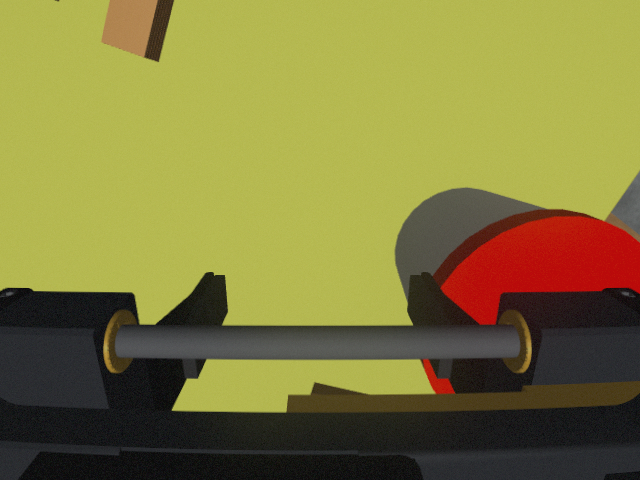

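The top view shows three brown spacers at (410,251), (395,320) and (443,324). A green look-alike sits at (521,230), and a second tub is under the gripper. The jig is at (278,215), straightedge at (273,294), counter at (122,242), and the stylus on its stand at (135,331). I'll write helpers and measure.

```bash
cat > h.py <<'E'
from rig import *
import cv2,numpy as np
from scipy.spatial.transform import Rotation as Rn
def ray(ci,px):
    px=np.atleast_2d(np.array(px,float)); K=ci["K"]
    d=np.c_[(px[:,0]-K[0,2])/K[0,0],(px[:,1]-K[1,2])/K[1,1]]
    u=d.copy()
    for _ in range(20):
        u=d/(1+ci["k1"]*(u**2).sum(1,keepdims=True))
    v=np.c_[u,np.ones(len(u))]@ci["R"]   # R^T v
    c=-ci["R"].T@ci["t"]
    return c,v
def onz(ci,px,z):
    c,v=ray(ci,px); s=(z-c[2])/v[:,2]; return c+s[:,None]*v
def proj(ci,X):
    X=np.atleast_2d(X); c=X@ci["R"].T+ci["t"]; u=c[:,:2]/c[:,2:]
    u=u*(1+ci["k1"]*(u**2).sum(1,keepdims=True)); K=ci["K"]
    return np.c_[u[:,0]*K[0,0]+K[0,2],u[:,1]*K[1,1]+K[1,2]]
def blobs(img,lo,hi,amin=60):
    hsv=cv2.cvtColor(img,cv2.COLOR_RGB2HSV)
    m=cv2.inRange(hsv,np.array(lo),np.array(hi))
    cs,_=cv2.findContours(m,cv2.RETR_EXTERNAL,cv2.CHAIN_APPROX_NONE)
    return m,[c for c in cs if cv2.contourArea(c)>amin]
def snap(n,name,crop=None,sc=1):
    ci=camera_info(n); im=camera(n)
    o=im if crop is None else im[crop[1]:crop[3],crop[0]:crop[2]]
    if sc!=1:o=cv2.resize(o,None,fx=sc,fy=sc,interpolation=cv2.INTER_CUBIC)
    cv2.imwrite(f"pics/{name}.png",o[:,:,::-1]); return ci,im
def st():
    o=get_obs(); print("t",round(o["time"],2),"p",o["position"].round(4),"w",round(o["grip_width"],4),"f",o["ft_force"].round(1)); 
    M=Rn.from_quat(o["tool_rot"]).as_matrix(); print("zaxis yaw",np.degrees(np.arctan2(M[1,2],M[0,2])).round(2),"yaxis",M[:,1].round(4)); return o
E
python3 - <<'E'
from h import *
o=st(); print(Rn.from_quat(o["tool_rot"]).as_matrix().round(3)); print(grip_point_offset)
im=cv2.imread("pics/top0.png")[:,:,::-1]
hsv=cv2.cvtColor(im,cv2.COLOR_RGB2HSV)
for n,p in dict(sp=(410,255),tong=(410,236),gr=(520,230),blue=(228,192),blue2=(216,212),plate=(278,235),mat=(210,300),alu=(225,300),rib=(275,301),recy=(115,255),btn=(121,255),ctr=(100,250),head=(118,330),cheek=(137,322),base=(148,330),stack=(140,160),table=(350,370)).items(): print(n,hsv[p[1],p[0]])
cv2.imwrite("pics/t_a.png",cv2.resize(im[170:360,80:360],None,fx=2.8,fy=2.8,interpolation=cv2.INTER_CUBIC)[:,:,::-1])
cv2.imwrite("pics/t_b.png",cv2.resize(im[210:360,370:560],None,fx=4,fy=4,interpolation=cv2.INTER_CUBIC)[:,:,::-1])
E
```

```text
t 0.15 p [ 0.2834 -0.5565  0.2218] w 0.0872 f [-0.1 -0.2  0. ]
zaxis yaw -63.03 yaxis [-5.0e-04  1.6e-03 -1.0e+00]
[[-0.891 -0.     0.454]
 [-0.454  0.002 -0.891]
 [-0.    -1.    -0.002]]
0.0187
sp [ 21 102 105]
tong [ 19 101 106]
gr [ 57 117  85]
blue [84 35 36]
blue2 [107 100  64]
plate [85 24 64]
mat [38 58 35]
alu [98 12 85]
rib [  3 166 106]
recy [ 29 167  93]
btn [  2 175 105]
ctr [75  8 65]
head [109 187 105]
cheek [ 24 166  46]
base [83 26 39]
stack [ 17 108 104]
table [ 33 106 111]
```

View pics/t_a.png

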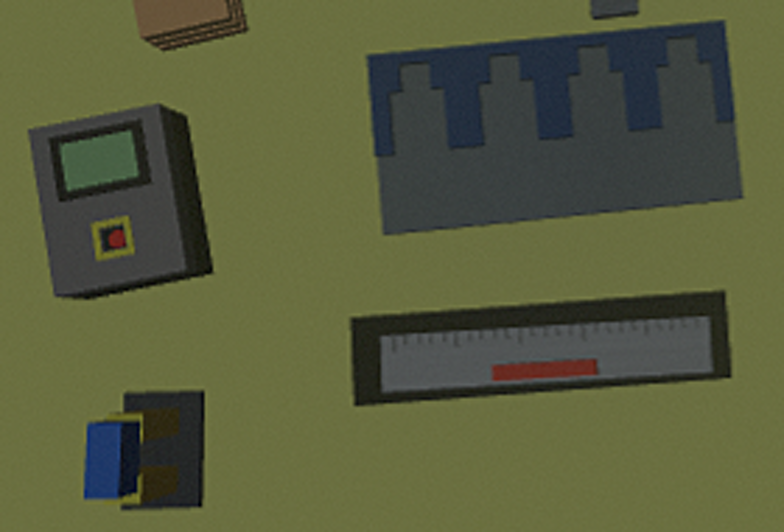

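View pics/t_b.png

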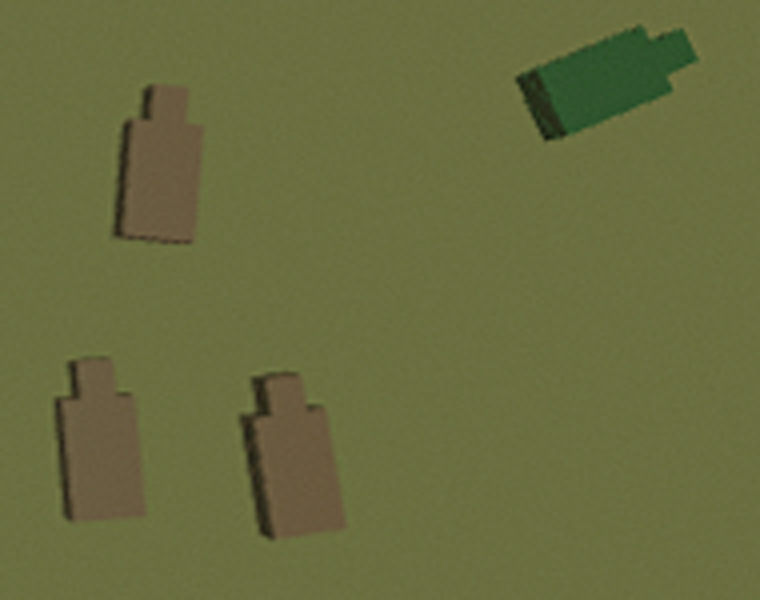

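```bash
cat >> h.py <<'E'
def rect(ci,c,z):
    """cast contour on plane z, min-area rect: centre, long-axis yaw(deg), (long,short), centroid"""
    P=onz(ci,c.reshape(-1,2),z)[:,:2].astype(np.float32)
    (cx,cy),(w,h),a=cv2.minAreaRect(P*1000)
    if w<h: w,h=h,w; a+=90
    m=cv2.moments((P*1e5).astype(np.float32))
    return np.array([cx,cy]),a,(w,h),np.array([m['m10'],m['m01']])/m['m00']/100
def spacers(ci,im,z=0.032,amin=300,lo=(12,75,85),hi=(26,140,255)):
    m,b=blobs(im,lo,hi,amin); out=[]
    for c in b:
        ctr,a,wh,cen=rect(ci,c,z)
        d=np.array([np.cos(np.radians(a)),np.sin(np.radians(a))])
        if (cen-ctr)@d>0: d=-d   # centroid lies on the body side, tongue opposite
        out.append((ctr-10*d,np.degrees(np.arctan2(d[1],d[0])),wh,c.reshape(-1,2).mean(0).round()))
    return out
E
python3 - <<'E'
from h import *
ci=camera_info("top"); im=cv2.imread("pics/top0.png")[:,:,::-1].copy()
for s in spacers(ci,im): print("sp",[np.round(v,1) for v in s])
def show(n,lo,hi,z,amin=60,roi=None):
    i=im.copy()
    if roi: 
        j=np.full_like(i,0); j[:]=(111,111,60); j[roi[1]:roi[3],roi[0]:roi[2]]=i[roi[1]:roi[3],roi[0]:roi[2]]; i=j
    m,b=blobs(i,lo,hi,amin)
    for c in b:
        r=rect(ci,c,z); print(n,[np.round(v,1) for v in r],c.reshape(-1,2).mean(0).round())
show("jig",(70,0,0),(125,255,95),.008,1000,(205,178,350,258))
show("mat",(0,0,0),(179,60,48),.003,1000,(200,270,345,318))
show("se",(60,0,50),(130,60,255),.006+.003,300,(200,270,345,318))
show("rib",(0,120,60),(8,255,255),.035,30,(200,270,345,318))
show("recess",(24,120,60),(34,255,255),.06,20,(85,200,160,280))
show("button",(0,120,60),(8,255,255),.052,5,(85,200,160,280))
show("head",(100,150,80),(118,255,255),.114,50,(100,300,160,360))
show("base",(0,0,0),(179,80,50),.008,50,(100,300,160,360))
E
```

```text
sp [array([ 362.3, -337.4]), np.float64(6.9), array([84.7, 39.8]), array([444., 325.])]
sp [array([ 372.8, -231.8]), np.float64(3.1), array([84.8, 40.1]), array([395., 320.])]
sp [array([ 521.8, -270.5]), np.float64(-7.2), array([86.4, 39.8]), array([411., 251.])]
sp [array([761.2, 323.4]), np.float64(-167.5), array([102.1,  71. ]), array([141., 158.])]
jig [array([620.7,  20.8]), np.float64(94.6), array([290.3, 146. ]), array([620.9,  20.7])] [278. 215.]
se [array([438.3,  29.3]), np.float64(92.1), array([260.5,  45.1]), array([438.5,  29.9])] [274. 296.]
rib [array([426.7,  28.9]), np.float64(92.3), array([77.9, 11.5]), array([426.8,  29.1])] [274. 302.]
recess [array([533.8, 350.3]), np.float64(100.2), array([28.5, 28.5]), array([533.7, 350.1])] [120. 255.]
button [array([534.6, 350.1]), np.float64(178.7), array([10.7, 10.6]), array([534.2, 350.5])] [121. 255.]
head [array([373.8, 330.6]), np.float64(178.5), array([50. , 23.3]), array([373.7, 330.6])] [116. 334.]
base [array([372.1, 328.3]), np.float64(1.1), array([87.7, 60.7]), array([375.8, 318.3])] [139. 330.]
```

Candidates for spacer: brown T's at (410,251), (395,320), (443,324); green T at (521,230); brown plate stacks at (140,160) and in the far corner of the side view. I choose the three brown T's (85 x 40 mm measured). First the arm goes above the one at (522,-270) mm, where I take a close wrist view.

>>> {"method": "jog_arm", "body": {
  "increments": [
    [[0,0,-34.2,0.238,0.286,0,-1],[0,0,-34.2,0.238,0.286,0,-1],[0,0,-34.2,0.238,0.286,0,-1],[0,0,-34.2,0.238,0.286,0,-1],[0,0,-34.2,0.238,0.286,0,-1],[0,0,-34.2,0.238,0.286,0,-1],[0,0,-34.2,0.238,0.286,0,-1],[0,0,-34.2,0.238,0.286,0,-1]]
  ],
  "squeeze": 20
}}

```text
time: 0.95
position: [0.523, -0.267, 0.2216]
tool_rot: [0.044, 0.707, -0.705, -0.043]
ft_force: [-0.1, -0.1, 0.2]
grip_width: 0.0869
```

```bash
python3 - <<'E'
from h import *
o=st(); ci,im=snap("wrist","w1"); print((-ci["R"].T@ci["t"]).round(3))
for s in spacers(ci,im,amin=2000,lo=(8,60,60)): print("w",[np.round(v,1) for v in s])
ci,im=snap("top","t1")
for s in spacers(ci,im): print("t",[np.round(v,1) for v in s])
E
```

```text
t 0.95 p [ 0.523  -0.267   0.2216] w 0.0869 f [-0.1 -0.1  0.2]
zaxis yaw -97.07 yaxis [ 5.0e-04  2.9e-03 -1.0e+00]
[ 0.604 -0.278  0.384]
w [array([ 523.7, -270.1]), np.float64(-7.3), array([87. , 40.8]), array([321., 192.])]
t [array([756.8, 317. ]), np.float64(-167.7), array([113.6,  81.5]), array([148., 160.])]
```

View pics/w1.png

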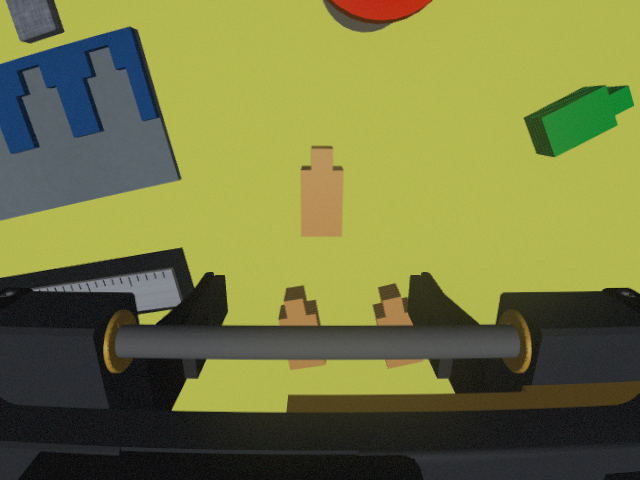

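View pics/t1.png

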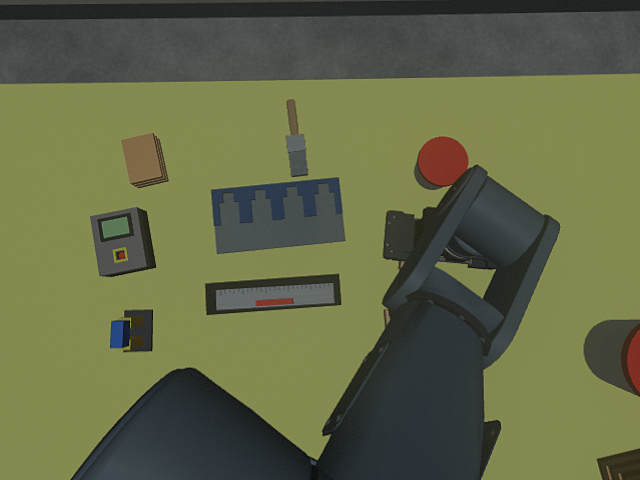

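Wrist view: the brown T at (321,192) is measured at (523.7,-270.1), yaw -7.3°, against the top view's (521.8,-270.5), so they agree. No fourth spacer is visible. Descending and grasping.

>>> {"method": "jog_arm", "body": {
  "increments": [
    [[0,0,-0.2,0,-0.0033,-0.05,-1],[0,0,-0.2,0,-0.0033,-0.1,-1],[0,0,-0.2,0,-0.0033,-0.15,-1],[0,0,-0.2,0,-0.0033,-0.19,-1],[0,0,-0.2,0,-0.0033,-0.2106,-1],[0,0,-0.2,0,-0.0033,-0.2106,1],[0,0,-0.2,0,-0.0033,-0.2106,1],[0,0,-0.2,0,-0.0033,-0.2106,1]]
  ],
  "squeeze": 20
}}

```text
time: 1.85
position: [0.5241, -0.2713, 0.0125]
tool_rot: [0.045, 0.706, -0.705, -0.043]
ft_force: [0.6, 0.0, 0.2]
grip_width: 0.0707
```

```bash
python3 - <<'E'
from h import *
o=st()
E
```

```text
t 1.85 p [ 0.5241 -0.2713  0.0125] w 0.0707 f [0.6 0.  0.2]
zaxis yaw -97.14 yaxis [ 3.1e-03  9.0e-04 -1.0e+00]
```

>>> {"method": "jog_arm", "body": {
  "increments": [
    [[0,0,0,0,0,-0.0015,1],[0,0,0,0,0,-0.0015,1],[0,0,0,0,0,-0.0015,1],[0,0,0,0,0,-0.0015,1],[0,0,0,0,0,-0.0015,1],[0,0,0,0,0,-0.0015,1],[0,0,0,0,0,-0.0015,1]]
  ]
}}

```text
time: 2.55
position: [0.5244, -0.2714, 0.0116]
tool_rot: [0.045, 0.706, -0.705, -0.043]
ft_force: [-0.5, 1.1, 6.4]
grip_width: 0.0399
```

```bash
python3 - <<'E'
from h import *
o=st()
E
```

```text
t 2.55 p [ 0.5244 -0.2714  0.0116] w 0.0399 f [-0.5  1.1  6.4]
zaxis yaw -97.13 yaxis [ 3.7e-03  5.0e-04 -1.0e+00]
```

>>> {"method": "jog_arm", "body": {
  "increments": [
    [[0,0,0,0,0,0.05,1],[0,0,11.7,0.1105,0.185,0.06,1],[0,0,11.7,0.1105,0.185,0.06,1],[0,0,11.7,0.1105,0.185,0.06,1],[0,0,11.7,0.1105,0.185,0.06,1],[0,0,11.7,0.1105,0.185,0.06,1],[0,0,11.7,0.1105,0.185,0.06,1],[0,0,11.7,0.1105,0.185,0.06,1]]
  ]
}}

```text
time: 3.35
position: [0.6339, -0.0867, 0.0709]
tool_rot: [-0.028, 0.707, -0.706, 0.029]
ft_force: [-1.3, -0.5, -1.9]
grip_width: 0.0396
```

```bash
python3 - <<'E'
from h import *
o=st(); snap("wrist","w2"); ci,im=snap("side","s2")
ci,im=snap("top","t2")
for s in spacers(ci,im): print("t",[np.round(v,1) for v in s])
E
```

```text
t 3.35 p [ 0.6339 -0.0867  0.0709] w 0.0396 f [-1.3 -0.5 -1.9]
zaxis yaw -85.4 yaxis [ 0.0016  0.0011 -1.    ]
t [array([ 363. , -337.1]), np.float64(6.8), array([86.2, 40.6]), array([444., 324.])]
t [array([ 373.3, -231.4]), np.float64(3.3), array([85.8, 40.4]), array([395., 320.])]
t [array([756.9, 316.2]), np.float64(-167.5), array([113.6,  83.2]), array([147., 162.])]
```

View pics/w2.png

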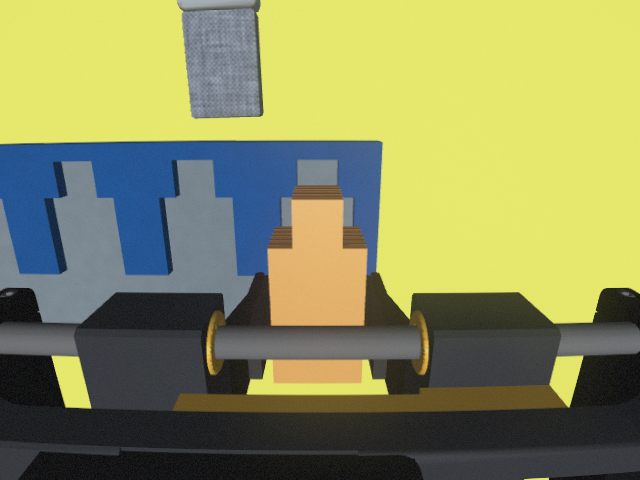

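View pics/s2.png

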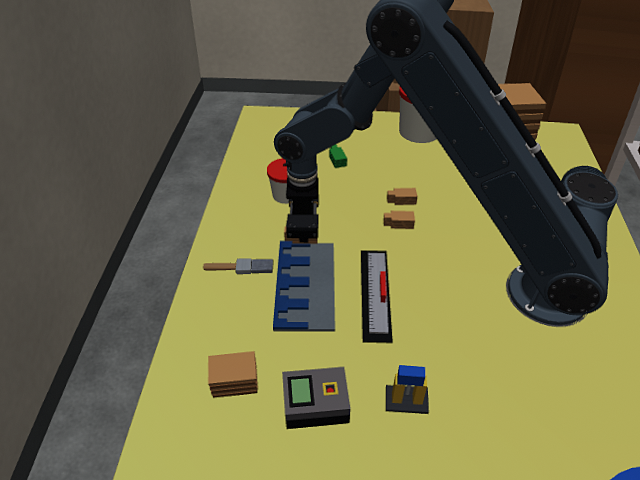

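```bash
cat > rel.py <<'E'
from h import *
import sys
# in-hand relation: wrist picture; zt = height of spacer top
def run(name,im,ci,o,zoff,yaw=4.6):
    zt=o["position"][2]-zoff+0.032
    u=np.array([np.cos(np.radians(yaw)),np.sin(np.radians(yaw))]);v=np.array([-u[1],u[0]])
    m,b=blobs(im,(8,60,150),(22,200,255),2000)
    b=[c for c in b if 200<c[:,0,0].mean()<440]
    P=onz(ci,b[0].reshape(-1,2),zt)[:,:2]*1000
    a=P@u; l=P@v; tip=np.percentile(a,99.5)
    t=l[(a>tip-14)&(a<tip-4)]
    print("tongue tip along",tip.round(1),"tongue centre lat",((t.max()+t.min())/2).round(1),"w",(t.max()-t.min()).round(1))
    return P,u,v
E
python3 - <<'E'
from rel import *
o=get_obs(); ci,im=snap("wrist","w3",(240,140,420,300),4)
P,u,v=run("w3",im,ci,o,0.0116)
print("tcp along/lat",(o["position"][:2]*1000@u).round(1),(o["position"][:2]*1000@v).round(1))
m,b=blobs(im,(105,150,60),(125,255,255),2000)
hsv=cv2.cvtColor(im,cv2.COLOR_RGB2HSV)
for r in (165,170,175,205,215):
    row=m[r]; e=np.where(np.diff((row>0).astype(int))!=0)[0]; print(r,e, [ (onz(ci,(x+.5,r),.016)[0,:2]*1000@v).round(1) for x in e])
col=m[:,318]; e=np.where(np.diff((col>0).astype(int))!=0)[0];print(e,[ (onz(ci,(318,x+.5),.016)[0,:2]*1000@u).round(1) for x in e])
J=np.array([623.2,21.0]); print("jig along/lat",J@u,J@v)
E
```

```text
tongue tip along 675.6 tongue centre lat -138.7 w 20.2
tcp along/lat 624.7 -138.7
165 [ 54  56  58  89 171 210 293 336 337 338 339] [np.float64(17.2), np.float64(15.9), np.float64(14.7), np.float64(-4.7), np.float64(-54.1), np.float64(-77.1), np.float64(-125.1), np.float64(-149.9), np.float64(-150.5), np.float64(-151.0), np.float64(-151.6)]
170 [ 52  54  58  90 170 172 173 211 293 335 338 339 340] [np.float64(19.1), np.float64(17.8), np.float64(15.3), np.float64(-4.8), np.float64(-53.2), np.float64(-54.4), np.float64(-55.0), np.float64(-77.4), np.float64(-125.1), np.float64(-149.4), np.float64(-151.1), np.float64(-151.7), np.float64(-152.2)]
175 [ 57  59  60  91 171 172 174 211 293 335 336 348 349] [np.float64(16.5), np.float64(15.2), np.float64(14.6), np.float64(-4.9), np.float64(-53.5), np.float64(-54.1), np.float64(-55.3), np.float64(-77.2), np.float64(-125.0), np.float64(-149.4), np.float64(-150.0), np.float64(-156.9), np.float64(-157.5)]
205 [  1  46  47  48  50  51 112 159 160 162 230 277] [np.float64(57.6), np.float64(27.4), np.float64(26.7), np.float64(26.1), np.float64(24.7), np.float64(24.1), np.float64(-15.0), np.float64(-44.1), np.float64(-44.7), np.float64(-46.0), np.float64(-87.1), np.float64(-115.2)]
215 [  3  53 113 163 231 277] [np.float64(57.8), np.float64(24.1), np.float64(-14.6), np.float64(-45.8), np.float64(-87.3), np.float64(-115.0)]
[156 157] [np.float64(684.0), np.float64(683.4)]
jig along/lat 622.8767744648393 -29.04761319416369
```

View pics/w3.png

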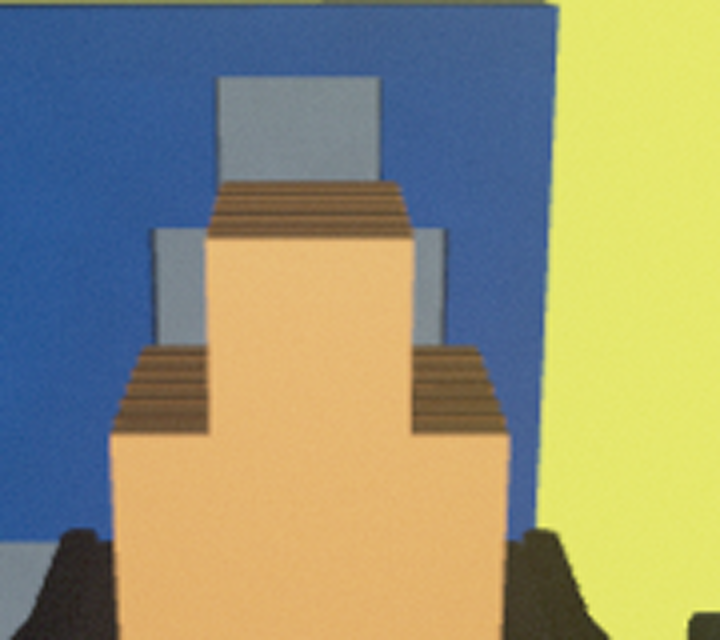

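Tongue centre is 1.3 mm off the slot centre laterally and 5.5 mm short of home. I'll correct, lower, then slide home.

>>> {"method": "jog_arm", "body": {
  "increments": [
    [[0,0,0,0,0.0013,0,1],[0,0,0,0,0.0013,-0.02,1],[0,0,0,0,0.0013,-0.04,1],[0,0,0,0,0.0013,-0.047,1],[0,0,0,0,0.0013,-0.0505,1],[0,0,0,0,0.0013,-0.0505,1]]
  ]
}}

```text
time: 4.15
position: [0.6339, -0.0872, 0.0207]
tool_rot: [-0.026, 0.707, -0.706, 0.028]
ft_force: [-0.5, -0.2, -1.3]
grip_width: 0.0395
```

```bash
python3 - <<'E'
from rel import *
o=st(); snap("wrist","w4",(200,100,460,300),3)
E
```

```text
t 4.15 p [ 0.6339 -0.0872  0.0207] w 0.0395 f [-0.5 -0.2 -1.3]
zaxis yaw -85.6 yaxis [ 0.0023  0.0014 -1.    ]
```

View pics/w4.png

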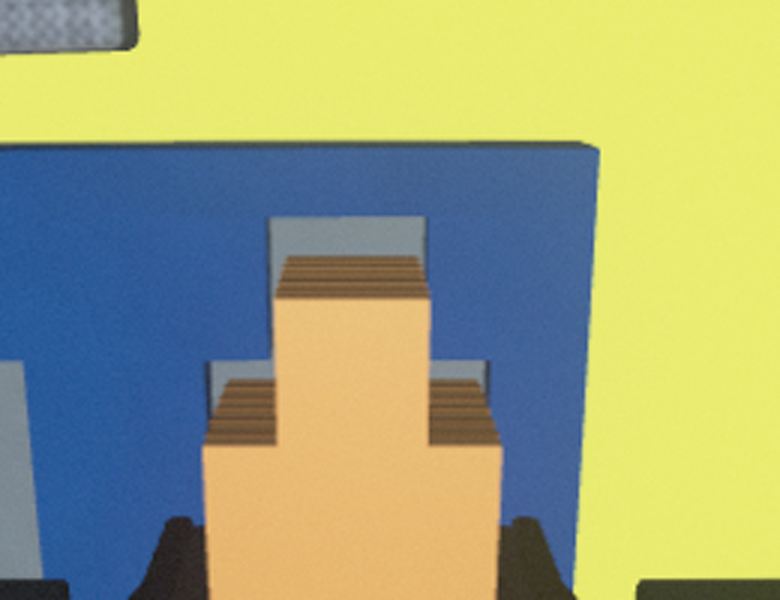

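>>> {"method": "jog_arm", "body": {
  "increments": [
    [[0,0,0.2,0.002,0.0013,-0.001,1],[0,0,0.2,0.004,0.0014,-0.001,1],[0,0,0.2,0.006,0.0015,-0.001,1],[0,0,0.2,0.0075,0.0016,-0.001,1],[0,0,0.2,0.0075,0.0016,-0.001,1]]
  ]
}}

```text
time: 4.7
position: [0.6389, -0.0853, 0.02]
tool_rot: [-0.03, 0.707, -0.706, 0.027]
ft_force: [-5.7, -0.9, 1.9]
grip_width: 0.0398
```

```bash
python3 - <<'E'
from rel import *
o=st(); snap("wrist","w5",(200,100,460,300),3)
E
```

```text
t 4.7 p [ 0.6389 -0.0853  0.02  ] w 0.0398 f [-5.7 -0.9  1.9]
zaxis yaw -85.37 yaxis [-0.0035  0.002  -1.    ]
```

View pics/w5.png

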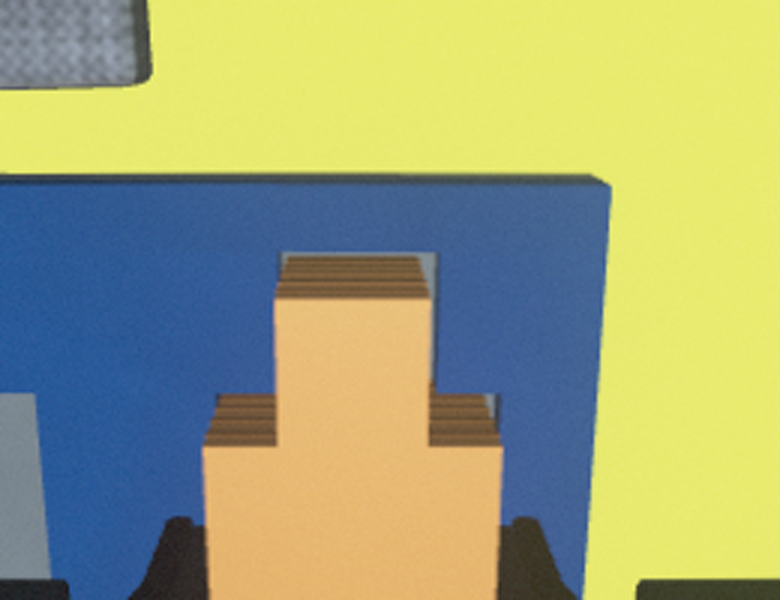

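Spacer 1 is home: shoulders touch and the contact force is about 6 N. Releasing and going to the spacer at (373,-231.5).

>>> {"method": "jog_arm", "body": {
  "increments": [
    [[0,0,0,0,0,0,-0.4],[0,0,0,0,0,0,-0.4],[0,0,0,0,0,0,-0.4],[0,0,0,0,0,0,-0.4],[0,0,0,0,0,0.04,-0.5],[0,0,0,0,0,0.08,-1],[0,0,-1.4,-0.05,-0.028,0.11,-1],[0,0,-1.4,-0.09,-0.05,0.11,-1]]
  ]
}}

```text
time: 5.55
position: [0.56, -0.132, 0.1325]
tool_rot: [0.019, -0.706, 0.708, -0.023]
ft_force: [-0.6, -0.8, 0.3]
grip_width: 0.0814
```

```bash
python3 - <<'E'
from rel import *
o=st(); ci,im=snap("wrist","w6"); ci,im=snap("top","t6")
for s in spacers(ci,im): print("t",[np.round(v,1) for v in s])
E
```

```text
t 5.55 p [ 0.56   -0.132   0.1325] w 0.0814 f [-0.6 -0.8  0.3]
zaxis yaw -86.62 yaxis [ 0.006  -0.0022 -1.    ]
t [array([ 363. , -337.1]), np.float64(6.8), array([86.2, 40.6]), array([444., 325.])]
t [array([ 373.6, -231.3]), np.float64(3.3), array([86.5, 40.4]), array([395., 321.])]
t [array([756.8, 317. ]), np.float64(-167.7), array([113.6,  81.5]), array([147., 161.])]
```

View pics/w6.png

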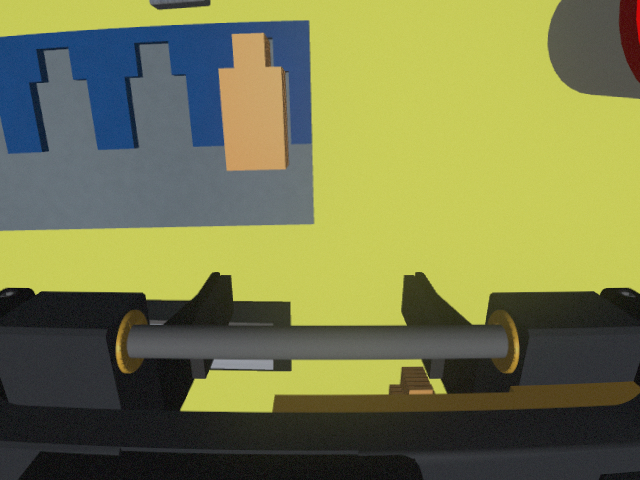

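>>> {"method": "jog_arm", "body": {
  "increments": [
    [[0,0,-0.1,-0.044,-0.0237,0,-1],[0,0,-0.1,-0.088,-0.0474,0,-1],[0,0,-0.1,-0.132,-0.071,0,-1],[0,0,-0.1,-0.172,-0.0925,0,-1],[0,0,-0.1,-0.1855,-0.0998,-0.03,-1],[0,0,-0.1,-0.1855,-0.0998,-0.07,-1],[0,0,-0.1,-0.1855,-0.0998,-0.09,-1],[0,0,-0.1,-0.1855,-0.0998,-0.09,-1]]
  ]
}}

```text
time: 6.45
position: [0.3655, -0.2312, 0.0379]
tool_rot: [-0.022, 0.709, -0.705, 0.014]
ft_force: [-0.5, -1.2, 0.6]
grip_width: 0.0869
```

```bash
python3 - <<'E'
from rel import *
o=st(); ci,im=snap("wrist","w7")
E
```

```text
t 6.45 p [ 0.3655 -0.2312  0.0379] w 0.0869 f [-0.5 -1.2  0.6]
zaxis yaw -87.1 yaxis [-0.0106  0.0061 -0.9999]
```

View pics/w7.png

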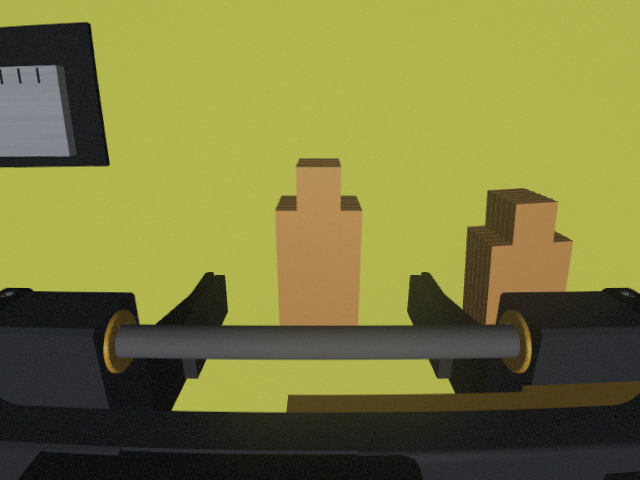

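>>> {"method": "jog_arm", "body": {
  "increments": [
    [[-0.35,-0.6,0.3,0.009,-0.0005,-0.01,-1],[-0.35,-0.6,0.3,0.009,-0.0005,-0.0265,-1],[-0.35,-0.6,0.3,0.009,-0.0005,-0.0265,-1],[-0.35,-0.6,0.3,0.009,-0.0005,-0.0265,1],[-0.35,-0.6,0.3,0.009,-0.0005,-0.0265,1],[-0.35,-0.6,0.3,0.009,-0.0005,-0.0265,1],[-0.35,-0.6,0.3,0.009,-0.0005,-0.0265,1],[-0.35,-0.6,0.3,0.009,-0.0005,-0.0265,1]]
  ]
}}

```text
time: 7.3
position: [0.3753, -0.2323, 0.0129]
tool_rot: [0.019, -0.706, 0.708, -0.021]
ft_force: [0.4, -0.3, 0.4]
grip_width: 0.0549
```

>>> {"method": "jog_arm", "body": {
  "increments": [
    [[0,0,0,0,0,0,1],[0,0,0,0,0,0,1],[0,0,0,0,0,0,1],[0,0,0,0,0,0,1]]
  ]
}}

```text
time: 7.7
position: [0.3752, -0.2322, 0.013]
tool_rot: [0.019, -0.706, 0.708, -0.021]
ft_force: [-0.6, -0.3, 2.1]
grip_width: 0.0397
```

```bash
python3 - <<'E'
from rel import *
o=st()
E
```

```text
t 7.7 p [ 0.3752 -0.2322  0.013 ] w 0.0397 f [-0.6 -0.3  2.1]
zaxis yaw -86.77 yaxis [ 0.0018 -0.0022 -1.    ]
```

>>> {"method": "jog_arm", "body": {
  "increments": [
    [[0,0,0,0,0,0.05,1],[0,0,1.4,0.037,0.032,0.062,1],[0,0,1.4,0.074,0.0637,0.062,1],[0,0,1.4,0.111,0.0955,0.062,1],[0,0,1.4,0.148,0.1273,0.062,1],[0,0,1.4,0.185,0.159,0.062,1],[0,0,1.4,0.222,0.191,0.062,1],[0,0,1.4,0.245,0.211,0.062,1]]
  ]
}}

```text
time: 8.5
position: [0.6226, -0.0185, 0.0747]
tool_rot: [0.028, -0.706, 0.707, -0.031]
ft_force: [-0.1, 0.1, -1.2]
grip_width: 0.0397
```

>>> {"method": "jog_arm", "body": {
  "increments": [
    [[0,0,0,0.0075,0.006,0,1],[0,0,0,0.0075,0.006,0,1]]
  ]
}}

```text
time: 8.7
position: [0.6304, -0.0113, 0.074]
tool_rot: [0.029, -0.706, 0.707, -0.031]
ft_force: [0.3, -0.1, -0.9]
grip_width: 0.04
```

```bash
cat >> rel.py <<'E'
def slots(im,ci,v):
    m,b=blobs(im,(105,150,60),(125,255,255),2000)
    for r in (140,155,165,172,178):
        e=np.where(np.diff((m[r]>0).astype(int))!=0)[0]; print(r,[(int(x),float((onz(ci,(x+.5,r),.016)[0,:2]*1000@v).round(1))) for x in e if 150<x<460])
E
python3 - <<'E'
from rel import *
o=st(); ci,im=snap("wrist","w8",(140,100,460,300),2.4)
P,u,v=run("",im,ci,o,0.013); slots(im,ci,v)
print("tcp along/lat",(o["position"][:2]*1000@u).round(1),(o["position"][:2]*1000@v).round(1))
E
```

```text
t 8.7 p [ 0.6304 -0.0113  0.074 ] w 0.04 f [ 0.3 -0.1 -0.9]
zaxis yaw -85.1 yaxis [ 0.0031 -0.002  -1.    ]
tongue tip along 677.7 tongue centre lat -61.7 w 20.0
140 []
155 [(274, -36.9), (275, -37.5), (285, -43.3), (286, -43.9), (297, -50.3), (298, -50.8), (299, -51.4), (300, -52.0), (303, -53.7), (304, -54.3), (308, -56.6), (309, -57.2), (310, -57.8), (311, -58.4), (313, -59.5), (315, -60.7), (318, -62.4), (319, -63.0), (323, -65.3), (328, -68.2), (333, -71.1), (335, -72.3), (352, -82.1), (353, -82.7), (355, -83.9), (357, -85.0), (358, -85.6), (359, -86.2), (371, -93.1), (372, -93.7), (373, -94.3), (375, -95.5), (381, -99.0), (382, -99.5), (383, -100.1), (384, -100.7), (386, -101.9), (392, -105.4), (393, -106.0), (394, -106.5), (395, -107.1), (399, -109.5), (400, -110.0), (402, -111.2), (403, -111.8), (404, -112.4), (405, -113.0), (410, -115.9), (411, -116.5)]
165 [(180, 18.6), (181, 18.0), (182, 17.4), (220, -5.1), (301, -52.6), (344, -77.6), (398, -109.2), (399, -109.8), (404, -112.8), (405, -113.4), (407, -114.5), (408, -115.1), (409, -115.7), (410, -116.3), (412, -117.5), (413, -118.1), (416, -119.8), (417, -120.4), (418, -121.0)]
172 [(180, 19.0), (182, 17.8), (183, 17.2), (220, -4.8), (301, -52.5), (343, -77.2), (409, -116.0), (410, -116.6), (415, -119.6), (416, -120.2), (418, -121.4), (420, -122.5), (423, -124.3)]
178 [(182, 18.1), (183, 17.5), (184, 16.9), (221, -5.2), (301, -52.5), (343, -77.2), (416, -120.4), (417, -121.0), (420, -122.8)]
tcp along/lat 627.5 -61.9
```

View pics/w8.png

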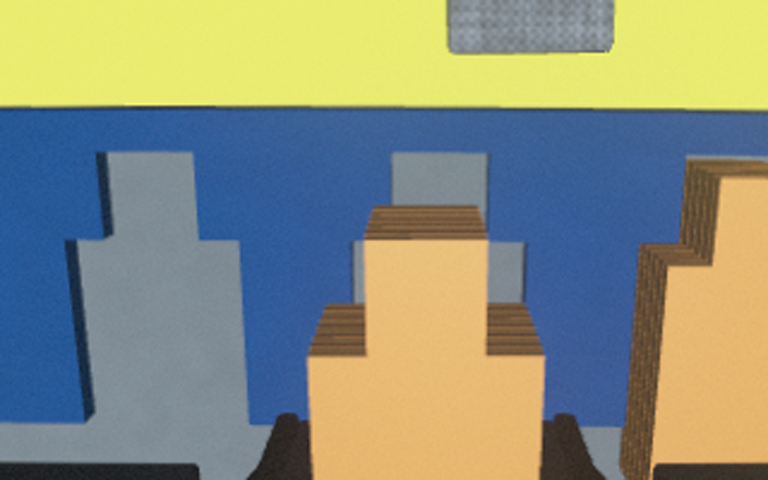

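>>> {"method": "jog_arm", "body": {
  "increments": [
    [[0,0,-0.3,-0.0012,-0.0032,0,1],[0,0,-0.3,-0.0012,-0.0032,-0.02,1],[0,0,-0.3,-0.0012,-0.0032,-0.035,1],[0,0,-0.3,-0.0012,-0.0032,-0.035,1]]
  ]
}}

```text
time: 9.15
position: [0.6245, -0.0164, 0.0365]
tool_rot: [0.029, -0.706, 0.707, -0.025]
ft_force: [-1.5, -0.9, -1.2]
grip_width: 0.0399
```

```bash
python3 - <<'E'
from rel import *
o=st(); ci,im=snap("wrist","w9",(140,100,460,300),2.4)
P,u,v=run("",im,ci,o,0.013)
print("tcp along/lat",(o["position"][:2]*1000@u).round(1),(o["position"][:2]*1000@v).round(1))
E
```

```text
t 9.15 p [ 0.6245 -0.0164  0.0365] w 0.0399 f [-1.5 -0.9 -1.2]
zaxis yaw -85.58 yaxis [-5.6e-03 -9.0e-04 -1.0e+00]
tongue tip along 671.6 tongue centre lat -66.7 w 20.0
tcp along/lat 621.2 -66.4
```

View pics/w9.png

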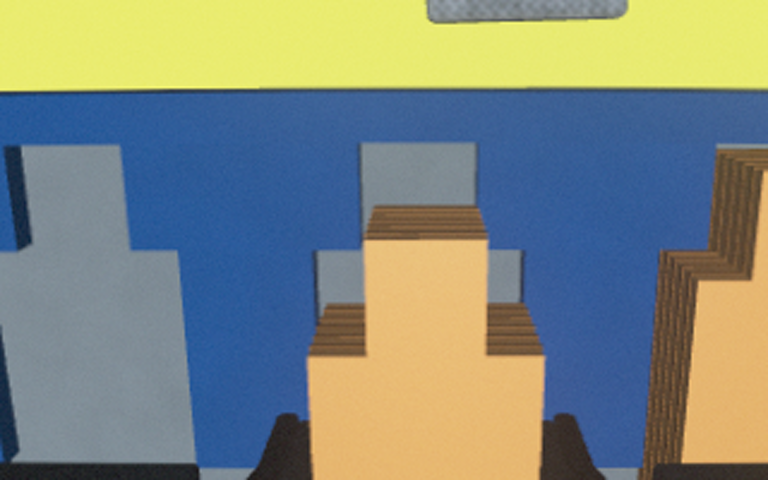

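>>> {"method": "jog_arm", "body": {
  "increments": [
    [[0,0,0.2,0.002,0.0017,0,1],[0,0,0.2,0.002,0.0017,0,1],[0,0,0.2,0.002,0.0017,0,1],[0,0,0.2,0.002,0.0017,-0.006,1],[0,0,0.2,0.002,0.0017,-0.006,1]]
  ]
}}

```text
time: 9.7
position: [0.6272, -0.0144, 0.031]
tool_rot: [0.03, -0.706, 0.707, -0.027]
ft_force: [0.5, 0.7, -1.7]
grip_width: 0.0398
```

```bash
python3 - <<'E'
from rel import *
o=st(); ci,im=snap("wrist","w10",(140,100,460,300),2.4)
P,u,v=run("",im,ci,o,0.013); slots(im,ci,v)
print("tcp along/lat",(o["position"][:2]*1000@u).round(1),(o["position"][:2]*1000@v).round(1))
E
```

```text
t 9.7 p [ 0.6272 -0.0144  0.031 ] w 0.0398 f [ 0.5  0.7 -1.7]
zaxis yaw -85.35 yaxis [-0.0043 -0.0011 -1.    ]
tongue tip along 674.4 tongue centre lat -64.8 w 20.0
140 []
155 [(272, -43.9), (273, -44.4), (293, -53.7), (295, -54.7), (302, -57.9), (303, -58.4), (306, -59.8), (308, -60.7), (311, -62.1), (312, -62.6), (315, -64.0), (317, -64.9), (318, -65.4), (320, -66.3), (324, -68.1), (326, -69.1), (327, -69.5), (330, -70.9), (331, -71.4), (333, -72.3), (335, -73.3), (336, -73.7), (338, -74.7), (339, -75.1), (343, -77.0), (344, -77.4), (350, -80.2), (352, -81.2), (391, -99.4), (392, -99.8), (395, -101.2), (396, -101.7), (412, -109.2), (413, -109.7), (415, -110.6), (416, -111.1), (419, -112.5), (420, -113.0), (421, -113.4), (422, -113.9), (424, -114.9), (427, -116.3), (430, -117.7), (432, -118.6), (433, -119.1), (434, -119.6), (435, -120.0), (436, -120.5), (437, -121.0), (441, -122.9), (442, -123.4)]
165 [(315, -64.0), (316, -64.4), (337, -74.3), (338, -74.7), (435, -120.5), (436, -120.9), (437, -121.4), (438, -121.9), (442, -123.8), (443, -124.3), (444, -124.7), (446, -125.7), (447, -126.2), (448, -126.7), (450, -127.6)]
172 [(191, -5.2), (292, -53.1), (344, -77.6), (443, -124.6)]
178 [(192, -5.4), (292, -53.1), (343, -77.2), (443, -124.9)]
tcp along/lat 624.0 -64.7
```

>>> {"method": "jog_arm", "body": {
  "increments": [
    [[0,-0.2,0,0,-0.0003,-0.006,1],[0,-0.2,0,0,-0.0003,-0.01,1],[0,-0.2,0,0,-0.0003,-0.01,1],[0,-0.2,0,0.003,0,-0.0105,1],[0,-0.2,0,0.006,0.0002,-0.0105,1],[0,-0.2,0,0.0085,0.0004,-0.0105,1],[0,-0.2,0,0.0085,0.0004,-0.0105,1]]
  ]
}}

```text
time: 10.45
position: [0.6335, -0.0141, 0.0208]
tool_rot: [0.031, -0.706, 0.707, -0.027]
ft_force: [-6.2, -1.6, 6.8]
grip_width: 0.0398
```

```bash
python3 - <<'E'
from rel import *
o=st(); ci,im=snap("wrist","w11",(140,100,460,300),2.4)
P,u,v=run("",im,ci,o,0.013)
print("tcp along/lat",(o["position"][:2]*1000@u).round(1),(o["position"][:2]*1000@v).round(1))
E
```

```text
t 10.45 p [ 0.6335 -0.0141  0.0208] w 0.0398 f [-6.2 -1.6  6.8]
zaxis yaw -85.34 yaxis [-0.006  -0.0011 -1.    ]
tongue tip along 680.8 tongue centre lat -65.1 w 20.2
tcp along/lat 630.4 -64.9
```

View pics/w11.png

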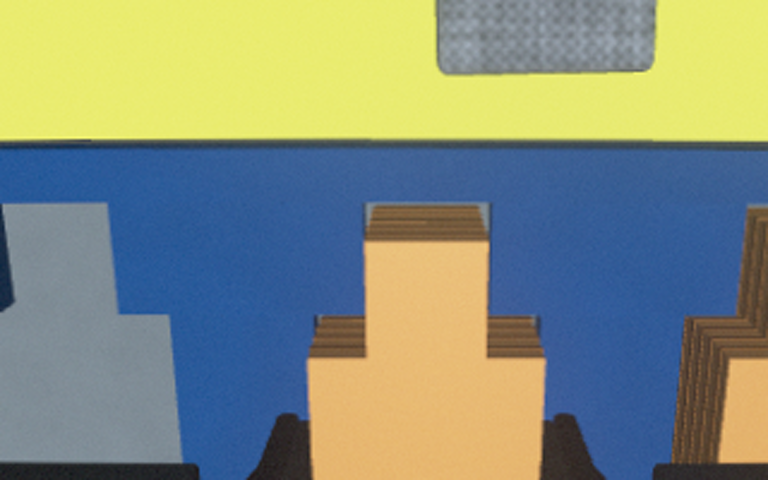

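Spacer 2 is home, with 6 N contact and the shoulders tight. Next the one at (363,-337).

>>> {"method": "jog_arm", "body": {
  "increments": [
    [[0,0,0,0,0,0,-0.25],[0,0,0,0,0,0,-0.25],[0,0,0,0,0,0,-0.25],[0,0,0,0,0,0,-0.25],[0,0,0,0,0,0.04,-0.25],[0,0,0,0,0,0.08,-0.8],[0,0,1.4,-0.03,-0.035,0.1,-1],[0,0,1.4,-0.05,-0.06,0.1,-1]]
  ]
}}

```text
time: 11.3
position: [0.5854, -0.0753, 0.1243]
tool_rot: [0.038, -0.705, 0.708, -0.039]
ft_force: [0.8, -1.2, 0.1]
grip_width: 0.0707
```

```bash
python3 - <<'E'
from rel import *
o=st(); ci,im=snap("wrist","w12")
ci,im=snap("top","t12")
for s in spacers(ci,im): print("t",[np.round(v,1) for v in s])
E
```

```text
t 11.3 p [ 0.5854 -0.0753  0.1243] w 0.0707 f [ 0.8 -1.2  0.1]
zaxis yaw -83.81 yaxis [ 0.0014 -0.004  -1.    ]
t [array([ 363. , -337.1]), np.float64(6.8), array([86.2, 40.6]), array([444., 324.])]
t [array([756.8, 317.1]), np.float64(-167.8), array([113.5,  81.5]), array([148., 161.])]
```

View pics/w12.png

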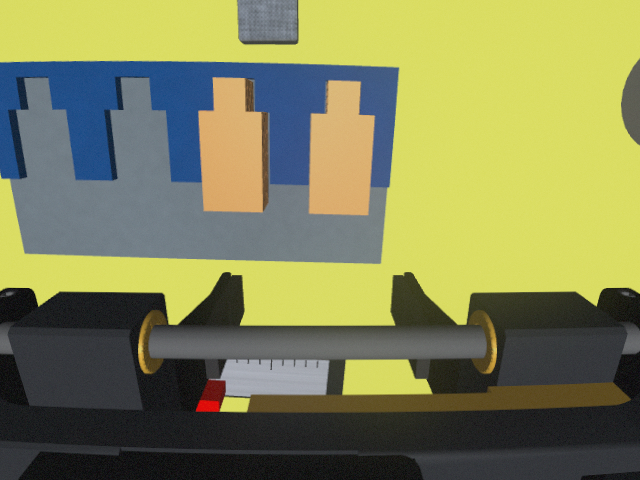

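>>> {"method": "jog_arm", "body": {
  "increments": [
    [[0,0,0.6,-0.031,-0.037,0,-1],[0,0,0.6,-0.062,-0.074,0,-1],[0,0,0.6,-0.094,-0.111,0,-1],[0,0,0.6,-0.125,-0.148,0,-1],[0,0,0.6,-0.156,-0.185,0,-1],[0,0,0.6,-0.187,-0.222,-0.02,-1],[0,0,0.6,-0.221,-0.2624,-0.04,-1],[0,0,0.6,-0.221,-0.2624,-0.06,-1]]
  ]
}}

```text
time: 12.2
position: [0.3598, -0.3441, 0.0615]
tool_rot: [0.04, -0.704, 0.708, -0.037]
ft_force: [0.9, 0.6, -0.1]
grip_width: 0.0871
```

>>> {"method": "jog_arm", "body": {
  "increments": [
    [[0,0,0,0,0,-0.01,-1],[0,0,0,0,0,-0.01,-1]]
  ]
}}

```text
time: 12.4
position: [0.3597, -0.3436, 0.0501]
tool_rot: [0.04, -0.705, 0.708, -0.036]
ft_force: [-0.2, 0.4, 0.5]
grip_width: 0.0872
```

```bash
python3 - <<'E'
from rel import *
o=st(); ci,im=snap("wrist","w13")
E
```

```text
t 12.4 p [ 0.3597 -0.3436  0.0501] w 0.0872 f [-0.2  0.4  0.5]
zaxis yaw -83.87 yaxis [-0.005  -0.0044 -1.    ]
```

View pics/w13.png

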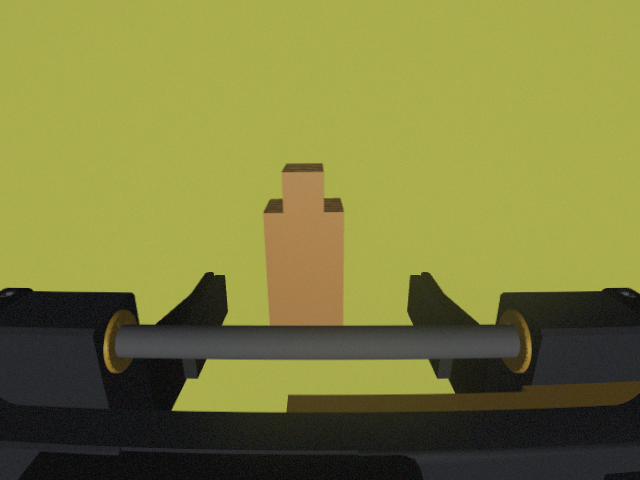

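>>> {"method": "jog_arm", "body": {
  "increments": [
    [[0.2,-0.3,0.6,0.005,0.006,0,-1],[0.2,-0.3,0.6,0.005,0.006,-0.02,-1],[0.2,-0.3,0.6,0.005,0.006,-0.0375,-1],[0.2,-0.3,0.6,0.005,0.006,-0.0375,-1],[0.2,-0.3,0.6,0.005,0.006,-0.0375,1],[0.2,-0.3,0.6,0.005,0.006,-0.0375,1],[0.2,-0.3,0.6,0.005,0.006,-0.0375,1],[0.2,-0.3,0.6,0.005,0.006,-0.0375,1]]
  ]
}}

```text
time: 13.25
position: [0.3656, -0.3377, 0.0142]
tool_rot: [0.041, -0.705, 0.707, -0.043]
ft_force: [-0.4, -0.2, 0.4]
grip_width: 0.0625
```

>>> {"method": "jog_arm", "body": {
  "increments": [
    [[0,0,0,0,0,0,1],[0,0,0,0,0,0,1],[0,0,0,0,0,0,1],[0,0,0,0,0,0,1],[0,0,0,0,0,0,1],[0,0,0,0,0,0,1]]
  ]
}}

```text
time: 13.85
position: [0.3655, -0.3377, 0.0143]
tool_rot: [0.041, -0.705, 0.707, -0.043]
ft_force: [0.1, 0.2, 2.2]
grip_width: 0.04
```

```bash
python3 - <<'E'
from rel import *
o=st()
E
```

```text
t 13.85 p [ 0.3655 -0.3377  0.0143] w 0.04 f [0.1 0.2 2.2]
zaxis yaw -83.19 yaxis [ 0.0017 -0.0029 -1.    ]
```

>>> {"method": "jog_arm", "body": {
  "increments": [
    [[0,0,0,0,0,0.05,1],[0,0,-2.2,0.022,0.041,0.062,1],[0,0,-2.2,0.044,0.082,0.062,1],[0,0,-2.2,0.066,0.123,0.062,1],[0,0,-2.2,0.088,0.164,0.062,1],[0,0,-2.2,0.11,0.205,0.062,1],[0,0,-2.2,0.132,0.246,0.062,1],[0,0,-2.2,0.154,0.287,0.062,1]]
  ]
}}

```text
time: 14.65
position: [0.52, -0.0488, 0.0759]
tool_rot: [0.028, -0.706, 0.708, -0.029]
ft_force: [0.7, -1.1, -1.5]
grip_width: 0.0399
```

```bash
python3 - <<'E'
from rel import *
o=st(); p=o["position"]; print(.6157-p[0],.1286-p[1])
E
```

```text
t 14.65 p [ 0.52   -0.0488  0.0759] w 0.0399 f [ 0.7 -1.1 -1.5]
zaxis yaw -85.39 yaxis [ 0.0011 -0.0029 -1.    ]
0.09569252037927123 0.17736717180021128
```

>>> {"method": "jog_arm", "body": {
  "increments": [
    [[0,0,0,0.022,0.041,0,1],[0,0,0,0.044,0.082,0,1],[0,0,0,0.066,0.123,0,1],[0,0,0,0.082,0.152,0,1],[0,0,0,0.0915,0.168,0,1],[0,0,0,0.0937,0.174,0,1],[0,0,0,0.0937,0.176,0,1],[0,0,0,0.0937,0.176,0,1]]
  ]
}}

```text
time: 15.45
position: [0.6126, 0.1266, 0.0754]
tool_rot: [0.029, -0.705, 0.708, -0.028]
ft_force: [-0.9, -1.1, -1.2]
grip_width: 0.0398
```

```bash
python3 - <<'E'
from rel import *
o=st(); ci,im=snap("wrist","w14",(140,100,460,300),2.4)
P,u,v=run("",im,ci,o,0.0143); slots(im,ci,v)
print("tcp along/lat",(o["position"][:2]*1000@u).round(1),(o["position"][:2]*1000@v).round(1))
E
```

```text
t 15.45 p [0.6126 0.1266 0.0754] w 0.0398 f [-0.9 -1.1 -1.2]
zaxis yaw -85.4 yaxis [-0.001  -0.0032 -1.    ]
tongue tip along 670.3 tongue centre lat 77.0 w 20.2
140 [(395, 31.7), (396, 31.1), (412, 21.8), (413, 21.2), (416, 19.5), (417, 18.9), (441, 4.8), (442, 4.2), (452, -1.6), (453, -2.2), (455, -3.4), (456, -4.0)]
155 [(251, 115.1), (252, 114.6), (257, 111.6), (258, 111.1), (262, 108.7), (263, 108.1), (264, 107.6), (266, 106.4), (269, 104.6), (270, 104.1), (271, 103.5), (272, 102.9), (275, 101.1), (276, 100.6), (278, 99.4), (281, 97.6), (282, 97.1), (283, 96.5), (284, 95.9), (288, 93.6), (290, 92.4), (291, 91.8), (334, 66.8), (336, 65.6), (337, 65.0), (338, 64.5), (339, 63.9), (345, 60.4), (346, 59.8), (351, 56.9), (352, 56.3), (415, 19.4), (457, -5.5)]
165 [(250, 116.0), (251, 115.4), (255, 113.1), (256, 112.5), (258, 111.3), (260, 110.1), (261, 109.5), (262, 108.9), (263, 108.4), (266, 106.6), (269, 104.8), (272, 103.1), (273, 102.5), (274, 101.9), (275, 101.3), (276, 100.7), (277, 100.1), (278, 99.5), (279, 99.0), (282, 97.2), (284, 96.0), (292, 91.3), (334, 66.7), (415, 19.0), (456, -5.5)]
172 [(252, 115.0), (262, 109.1), (263, 108.5), (292, 91.4), (334, 66.7), (414, 19.3), (455, -5.3)]
178 [(251, 115.8), (252, 115.2), (253, 114.6), (255, 113.4), (257, 112.2), (277, 100.4), (278, 99.8), (288, 93.8), (289, 93.2), (292, 91.5), (334, 66.6), (414, 19.0), (454, -5.1)]
tcp along/lat 620.7 77.1
```

View pics/w14.png

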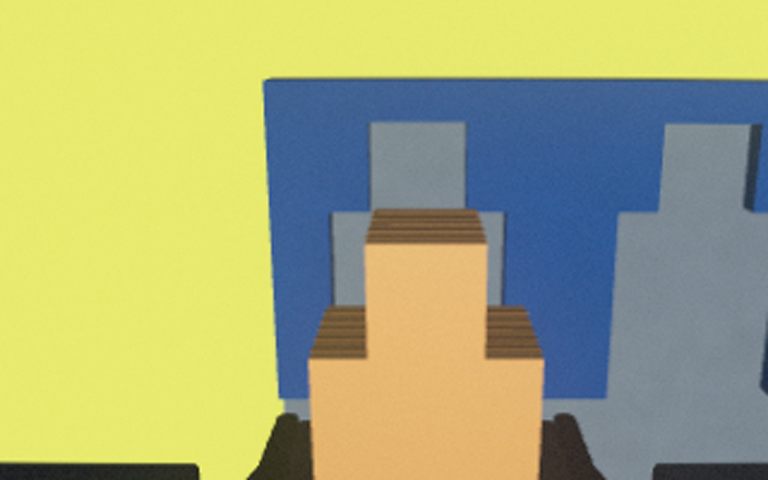

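>>> {"method": "jog_arm", "body": {
  "increments": [
    [[0,0,0,0.0028,0.0022,0,1],[0,0,0,0.0028,0.0022,-0.02,1],[0,0,0,0.0028,0.0022,-0.035,1],[0,0,0,0.0028,0.0022,-0.043,1],[0,0,0,0.0028,0.0022,-0.043,1],[0,0,0,0.0028,0.0022,-0.043,1]]
  ]
}}

```text
time: 16.1
position: [0.6155, 0.1282, 0.0324]
tool_rot: [0.028, -0.705, 0.708, -0.028]
ft_force: [-0.3, 1.6, -0.7]
grip_width: 0.0397
```

```bash
python3 - <<'E'
from rel import *
o=st(); ci,im=snap("wrist","w15",(140,100,460,300),2.4)
P,u,v=run("",im,ci,o,0.0143)
print("tcp along/lat",(o["position"][:2]*1000@u).round(1),(o["position"][:2]*1000@v).round(1))
E
```

```text
t 16.1 p [0.6155 0.1282 0.0324] w 0.0397 f [-0.3  1.6 -0.7]
zaxis yaw -85.46 yaxis [-0.001  -0.0033 -1.    ]
tongue tip along 673.4 tongue centre lat 78.4 w 20.2
tcp along/lat 623.8 78.5
```

View pics/w15.png

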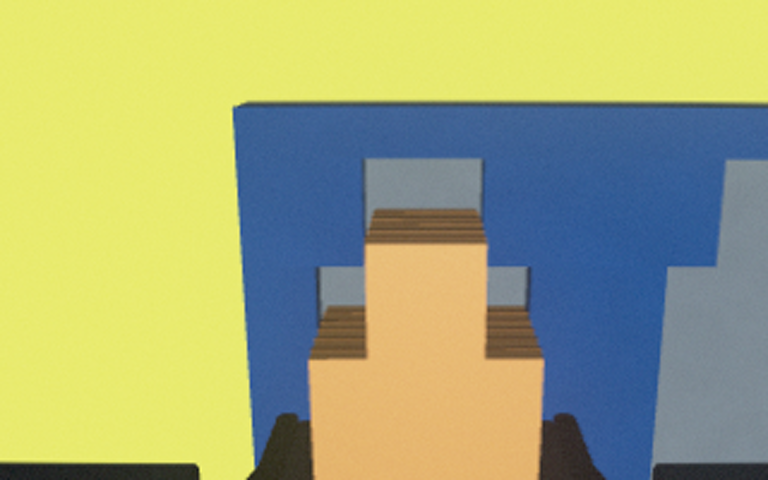

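>>> {"method": "jog_arm", "body": {
  "increments": [
    [[0,0,0,0,0.0004,-0.005,1],[0,0,0,0,0.0004,-0.01,1],[0,0,0,0,0.0004,-0.01,1],[0,0,0,0.003,0.0007,-0.0105,1],[0,0,0,0.006,0.0009,-0.0105,1],[0,0,0,0.009,0.0011,-0.0105,1],[0,0,0,0.009,0.0011,-0.0105,1]]
  ]
}}

```text
time: 16.85
position: [0.6231, 0.1294, 0.0224]
tool_rot: [0.03, -0.705, 0.708, -0.026]
ft_force: [-4.9, -0.7, 2.9]
grip_width: 0.04
```

```bash
python3 - <<'E'
from rel import *
o=st(); ci,im=snap("wrist","w16",(140,100,460,300),2.4)
P,u,v=run("",im,ci,o,0.0143)
print("tcp along/lat",(o["position"][:2]*1000@u).round(1),(o["position"][:2]*1000@v).round(1))
E
```

```text
t 16.85 p [0.6231 0.1294 0.0224] w 0.04 f [-4.9 -0.7  2.9]
zaxis yaw -85.44 yaxis [-0.0046 -0.0035 -1.    ]
tongue tip along 680.8 tongue centre lat 78.9 w 20.2
tcp along/lat 631.5 79.0
```

View pics/w16.png

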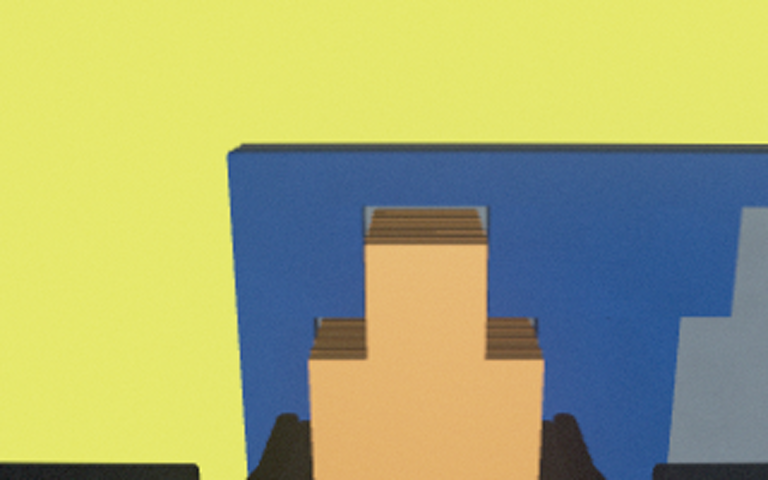

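>>> {"method": "jog_arm", "body": {
  "increments": [
    [[0,0,0,0,0,0,-0.4],[0,0,0,0,0,0,-0.4],[0,0,0,0,0,0,-0.4],[0,0,0,0,0,0,-0.4],[0,0,0,0,0,0.04,-0.5],[0,0,0,0,0,0.09,-1],[0,0,0,-0.04,-0.02,0.13,-1],[0,0,0,-0.07,-0.04,0.15,-1]]
  ]
}}

```text
time: 17.7
position: [0.5555, 0.09, 0.1744]
tool_rot: [0.028, -0.705, 0.708, -0.029]
ft_force: [-0.6, -0.5, 0.3]
grip_width: 0.0812
```

```bash
python3 - <<'E'
from rel import *
o=st(); print(o["q"].round(2)); ci,im=snap("wrist","w17")
ci,im=snap("side","s17")
E
```

```text
t 17.7 p [0.5555 0.09   0.1744] w 0.0812 f [-0.6 -0.5  0.3]
zaxis yaw -85.34 yaxis [ 0.0017 -0.0036 -1.    ]
[-0.04  0.51  1.64 -0.    0.99  1.46]
```

View pics/w17.png

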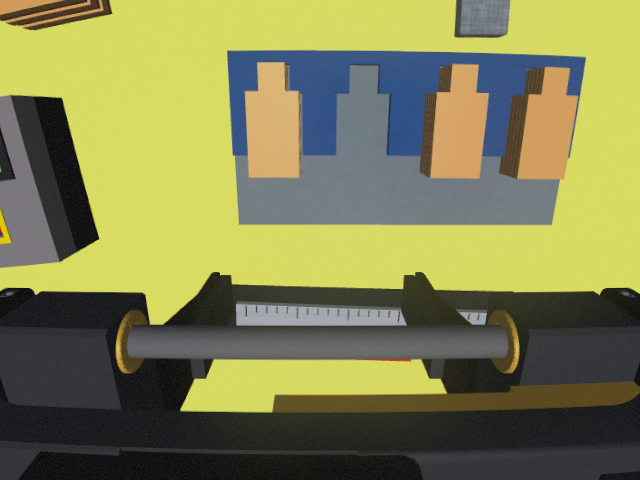

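View pics/s17.png

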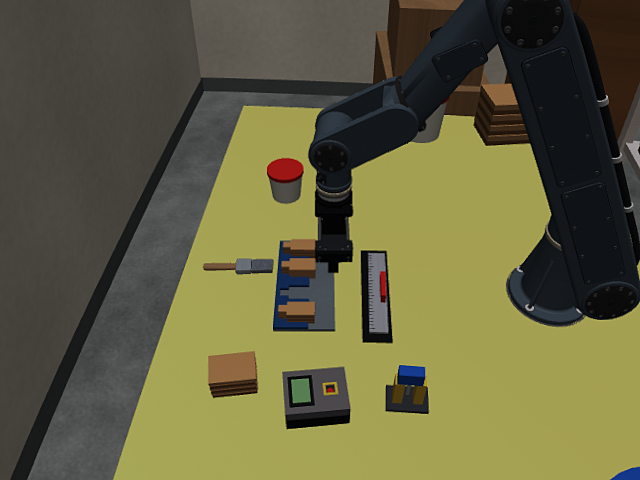

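All three spacers are home. The wrist view shows pockets 1, 2 and 4 filled. Now I'll measure the mat and straightedge before lifting it.

```bash
cat > mat.py <<'E'
from h import *
def mat(ci,im,roi=(195,262,352,322)):
    j=np.full_like(im,120); x0,y0,x1,y1=roi; j[y0:y1,x0:x1]=im[y0:y1,x0:x1]
    m,b=blobs(j,(0,0,0),(179,130,55),200)
    if b:
        c=np.concatenate(b); r=rect(ci,cv2.convexHull(c),.003); print("mat",[np.round(q,1) for q in r])
    for n,lo,hi,z in (("se",(60,0,56),(130,60,255),.009),("rib",(0,120,60),(8,255,255),.035)):
        m,b=blobs(j,lo,hi,30)
        if b:
            c=max(b,key=cv2.contourArea); print(n,[np.round(q,1) for q in rect(ci,c,z)])
E
python3 - <<'E'
from mat import *
ci=camera_info("top"); im=cv2.imread("pics/top0.png")[:,:,::-1].copy()
mat(ci,im)
ci,im=snap("top","t17"); mat(ci,im)
E
```

```text
mat [array([443.6,  34.1]), np.float64(92.8), array([297.7,  68.2]), array([443.5,  33.8])]
se [array([438.3,  29.3]), np.float64(92.1), array([260.5,  44.9]), array([438.6,  29.9])]
rib [array([426.7,  28.9]), np.float64(92.3), array([77.9, 11.5]), array([426.8,  29.1])]
mat [array([449. ,  24.5]), np.float64(88.7), array([279.8, 130.2]), array([451.3,  39.6])]
se [array([439. ,  15.2]), np.float64(92.0), array([231.8,  45.5]), array([441.4,  12.5])]
rib [array([426.9,  28.9]), np.float64(92.2), array([77.9, 10.9]), array([426.8,  29.3])]
```

>>> {"method": "jog_arm", "body": {
  "increments": [
    [[0,0,8,-0.02,-0.01,0,-1],[0,0,16,-0.04,-0.02,0,-1],[0,0,24,-0.06,-0.03,0,-1],[0,0,32,-0.08,-0.04,0,-1],[0,0,40,-0.1,-0.05,0,-1],[0,0,48,-0.12,-0.06,0,-1],[0,0,56,-0.128,-0.061,0,-1],[0,0,64,-0.128,-0.061,0,-1]]
  ]
}}

```text
time: 18.65
position: [0.4245, 0.0281, 0.1733]
tool_rot: [0.399, -0.583, 0.584, -0.399]
ft_force: [-0.2, 0.6, 0.6]
grip_width: 0.087
```

```bash
python3 - <<'E'
from mat import *
o=st(); print(o["q"].round(2)); ci,im=snap("wrist","w18")
E
```

```text
t 18.65 p [0.4245 0.0281 0.1733] w 0.087 f [-0.2  0.6  0.6]
zaxis yaw -21.24 yaxis [ 0.0011 -0.0023 -1.    ]
[-0.2   0.34  1.97 -0.    0.83  0.18]
```

View pics/w18.png

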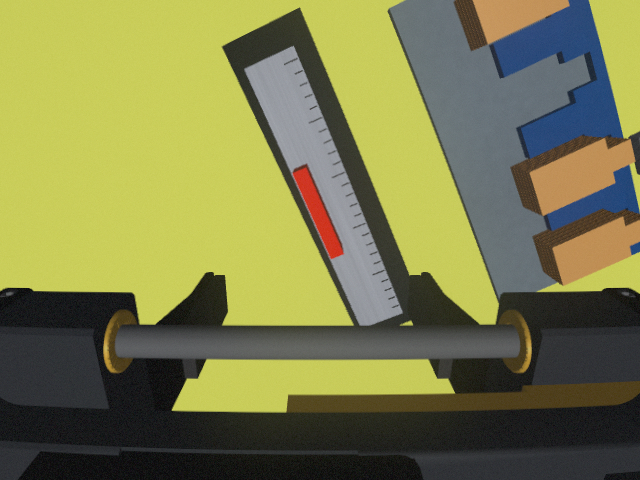

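```bash
python3 - <<'E'
from mat import *
ci,im=snap("wrist","w18b")
m,b=blobs(im,(0,150,100),(8,255,255),200)
for c in b:
    r=rect(ci,c,.035); print("rib",[np.round(q,1) for q in r])
m,b=blobs(im,(60,0,70),(150,45,255),3000)
for c in b:
    c=c[c[:,0,0]<410]; 
    if len(c)>50:r=rect(ci,cv2.convexHull(c),.009); print("se",[np.round(q,1) for q in r],c.reshape(-1,2).mean(0))
hsv=cv2.cvtColor(im,cv2.COLOR_RGB2HSV); print(hsv[40,240],hsv[30,290],hsv[100,345])
j=np.full_like(im,200); j[:320,200:410]=im[:320,200:410]
m,b=blobs(j,(0,0,0),(179,255,90),300); cv2.imwrite("pics/m18.png",m)
for c in b: print("mat",[np.round(q,1) for q in rect(ci,c,.003)], cv2.contourArea(c))
E
```

```text
rib [array([427.7,  30.4]), np.float64(92.0), array([80.4, 12.4]), array([427.7,  30.6])]
se [array([439.4,  30.5]), np.float64(92.1), array([260.9,  45.4]), array([439.3,  30.7])] [325.3803681  187.12576687]
se [array([539.6, 140.8]), np.float64(72.2), array([46. , 15.8]), array([543.6, 145.4])] [399.2739726   27.28767123]
[36 69 52] [32 59 56] [ 31 142 207]
mat [array([299.5, -19.1]), np.float64(63.4), array([52.8, 27. ]), array([298.2, -19.6])] 1115.0
mat [array([444.2,  36.1]), np.float64(92.9), array([298.3,  69.6]), array([452.2,  62.5])] 9531.0
```

View pics/m18.png

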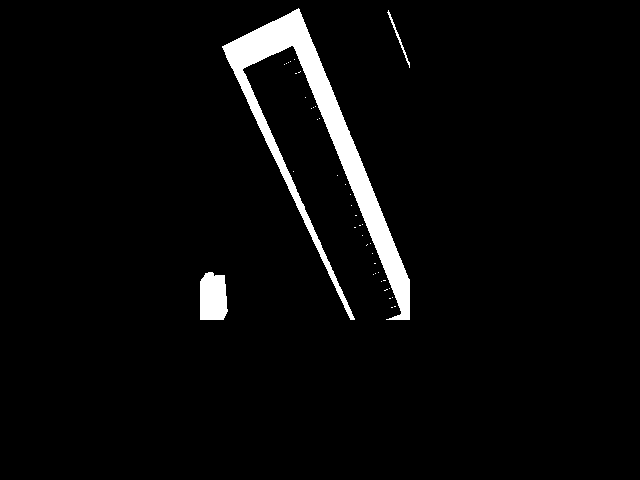

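Wrist and top agree: rib at (427.5,30), yaw 2.1°, and the straightedge lies about 5 mm/5 mm off the mat centre (444,35, yaw 2.8°), which I'll fix on return. Grasping the rib.

>>> {"method": "jog_arm", "body": {
  "increments": [
    [[0,0,8,0.003,0.0015,0,-1],[0,0,16,0.003,0.0015,-0.03,-1],[0,0,23.3,0.003,0.0015,-0.07,-1],[0,0,23.3,0.003,0.0015,-0.1,-1],[0,0,23.3,0.003,0.0015,-0.115,-1],[0,0,23.3,0.003,0.0015,-0.115,-0.3],[0,0,23.3,0.003,0.0015,-0.115,-0.3]]
  ]
}}

```text
time: 19.45
position: [0.4297, 0.0296, 0.0582]
tool_rot: [-0.507, 0.491, -0.494, 0.508]
ft_force: [0.6, -1.0, -0.3]
grip_width: 0.0776
```

```bash
python3 - <<'E'
from mat import *
o=st(); ci,im=snap("wrist","w19")
m,b=blobs(im,(0,150,80),(8,255,255),200)
for c in b:
    r=rect(ci,c,.035); print("rib",[np.round(q,1) for q in r])
E
```

```text
t 19.45 p [0.4297 0.0296 0.0582] w 0.0776 f [ 0.6 -1.  -0.3]
zaxis yaw 1.66 yaxis [ 0.0037 -0.0012 -1.    ]
rib [array([427.1,  36.1]), np.float64(92.1), array([75.7, 11.6]), array([427.1,  35.1])]
```

View pics/w19.png

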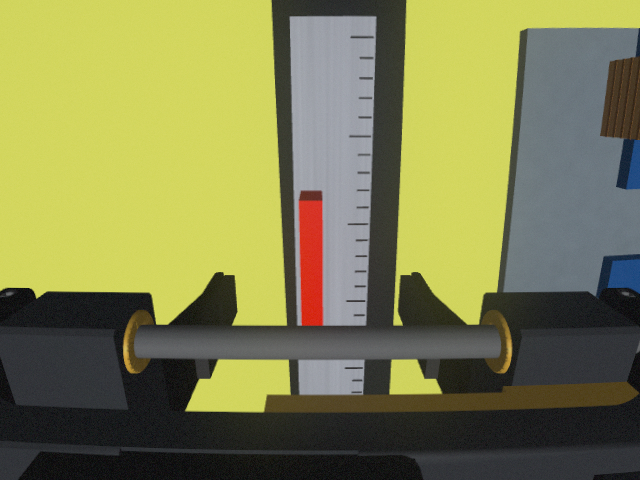

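>>> {"method": "jog_arm", "body": {
  "increments": [
    [[0,0.2,0.4,-0.0024,0.0004,-0.02,-0.3],[0,0.2,0.4,-0.0024,0.0004,-0.041,-0.3],[0,0.2,0.4,-0.0024,0.0004,-0.041,-0.3],[0,0.2,0.4,-0.0024,0.0004,-0.041,1],[0,0.2,0.4,-0.0024,0.0004,-0.041,1],[0,0.2,0.4,-0.0024,0.0004,-0.041,1],[0,0.2,0.4,-0.0024,0.0004,-0.041,1],[0,0.2,0.4,-0.0024,0.0004,-0.041,1]]
  ],
  "squeeze": 35
}}

```text
time: 20.3
position: [0.4279, 0.0299, 0.0182]
tool_rot: [-0.509, 0.49, -0.492, 0.509]
ft_force: [0.5, 0.6, -0.3]
grip_width: 0.0248
```

>>> {"method": "jog_arm", "body": {
  "increments": [
    [[0,0,0,0,0,0,1],[0,0,0,0,0,0,1],[0,0,0,0,0,0,1],[0,0,0,0,0,0,1],[0,0,0,0,0,0,1],[0,0,0,0,0,0,1]]
  ]
}}

```text
time: 20.9
position: [0.4275, 0.03, 0.0184]
tool_rot: [-0.509, 0.49, -0.492, 0.509]
ft_force: [-1.6, -0.6, 5.2]
grip_width: 0.0117
```

```bash
python3 - <<'E'
from mat import *
o=st()
ci,im=snap("top","t19");ci,im=snap("side","s19")
E
```

```text
t 20.9 p [0.4275 0.03   0.0184] w 0.0117 f [-1.6 -0.6  5.2]
zaxis yaw 2.09 yaxis [ 0.0019 -0.0015 -1.    ]
```

View pics/t19.png

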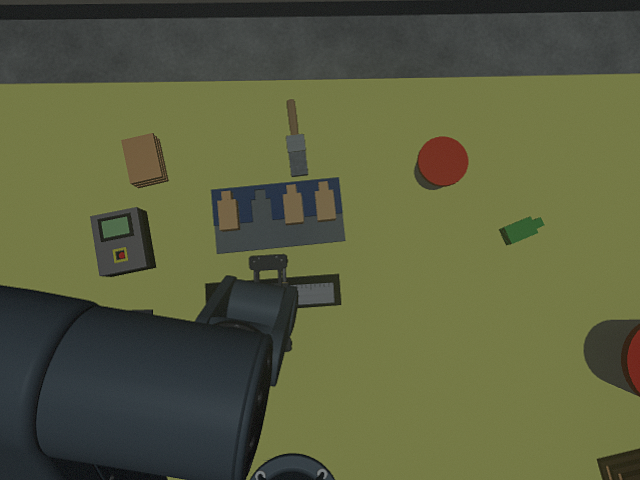

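>>> {"method": "jog_arm", "body": {
  "increments": [
    [[0,0,0,0,0,0.02,1],[0,0,0,0,0,0.05,1],[0,0,1,0.03,-0.004,0.055,1],[0,0,2,0.06,-0.008,0.055,1],[0,0,2.5,0.09,-0.011,0.055,1],[0,0,2.5,0.11,-0.0137,0.055,1],[0,0,2.5,0.121,-0.0147,0.055,1],[0,0,2.5,0.121,-0.0147,0.055,1]]
  ]
}}

```text
time: 21.8
position: [0.5496, 0.015, 0.0728]
tool_rot: [-0.519, 0.479, -0.481, 0.52]
ft_force: [-0.3, 0.1, -3.1]
grip_width: 0.0114
```

```bash
python3 - <<'E'
from mat import *
o=st(); ci,im=snap("wrist","w20"); snap("side","s20",(250,200,420,360),4)
ci,im=snap("top","t20")
for s in spacers(ci,im,z=.040,amin=150,lo=(8,60,60)): print("t",[np.round(v,1) for v in s])
E
```

```text
t 21.8 p [0.5496 0.015  0.0728] w 0.0114 f [-0.3  0.1 -3.1]
zaxis yaw 4.58 yaxis [ 0.0027 -0.0015 -1.    ]
t [array([652.2, -19.6]), np.float64(10.3), array([43.9, 28.4]), array([294., 194.])]
t [array([634.4, -85.7]), np.float64(4.1), array([88.3, 40.8]), array([324., 202.])]
t [array([753.4, 312.9]), np.float64(-167.5), array([115.3,  82.7]), array([143., 163.])]
t [array([847.5, -15.7]), np.float64(-174.0), array([82.2, 18.1]), array([292., 117.])]
```

View pics/w20.png

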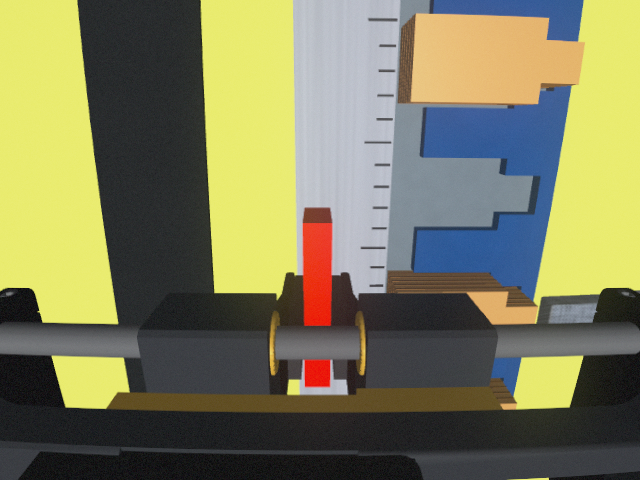

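View pics/s20.png

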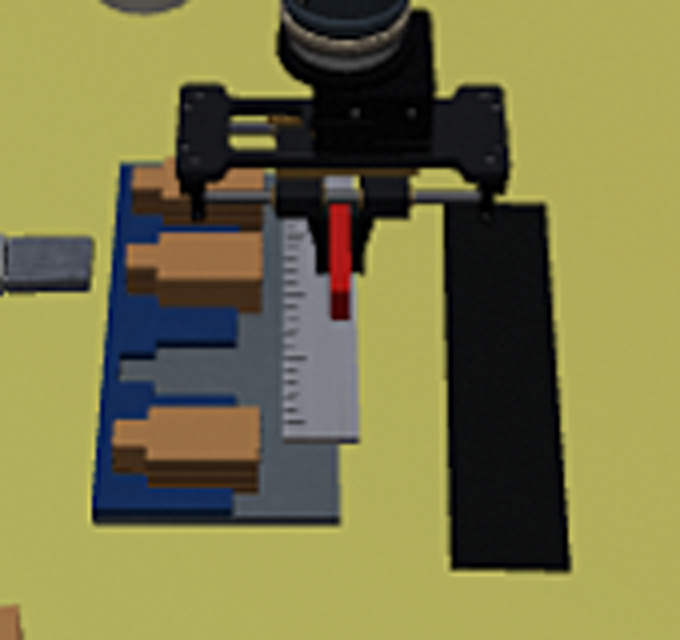

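>>> {"method": "jog_arm", "body": {
  "increments": [
    [[0,0,0,0.005,0.0004,-0.02,1],[0,0,0,0.005,0.0004,-0.035,1],[0,0,0,0.005,0.0004,-0.044,1],[0,0,0,0.005,0.0004,-0.049,1],[0,0,0,0.005,0.0004,-0.0494,1],[0,0,0,0.005,0.0004,-0.0494,1]]
  ]
}}

```text
time: 22.55
position: [0.5509, 0.0162, 0.0235]
tool_rot: [0.52, -0.48, 0.479, -0.519]
ft_force: [-0.4, 0.3, -4.1]
grip_width: 0.0118
```

```bash
python3 - <<'E'
from mat import *
o=st(); ci,im=snap("wrist","w21"); snap("side","s21",(250,200,420,360),4)
E
```

```text
t 22.55 p [0.5509 0.0162 0.0235] w 0.0118 f [-0.4  0.3 -4.1]
zaxis yaw 4.6 yaxis [-1.9e-03 -7.0e-04 -1.0e+00]
```

View pics/w21.png

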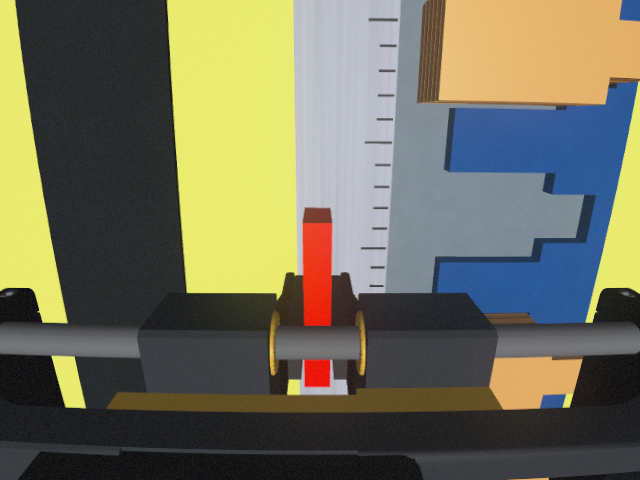

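>>> {"method": "jog_arm", "body": {
  "increments": [
    [[0,0,0,0.003,0,-0.0008,1],[0,0,0,0.006,0,-0.0008,1],[0,0,0,0.009,0,-0.0008,1],[0,0,0,0.011,0,-0.0008,1],[0,0,0,0.012,0,-0.0008,1],[0,0,0,0.013,0,-0.0008,1],[0,0,0,0.013,0,-0.0008,1]]
  ]
}}

```text
time: 23.35
position: [0.5616, 0.0164, 0.0233]
tool_rot: [0.522, -0.481, 0.478, -0.518]
ft_force: [-7.4, -0.4, 8.5]
grip_width: 0.0117
```

```bash
python3 - <<'E'
from mat import *
o=st(); print(o["moment"].round(2)); ci,im=snap("wrist","w22"); snap("side","s22",(250,200,420,360),4)
E
```

```text
t 23.35 p [0.5616 0.0164 0.0233] w 0.0117 f [-7.4 -0.4  8.5]
zaxis yaw 4.63 yaxis [-7.1e-03 -4.0e-04 -1.0e+00]
[-0.12  1.06 -0.02]
```

View pics/w22.png

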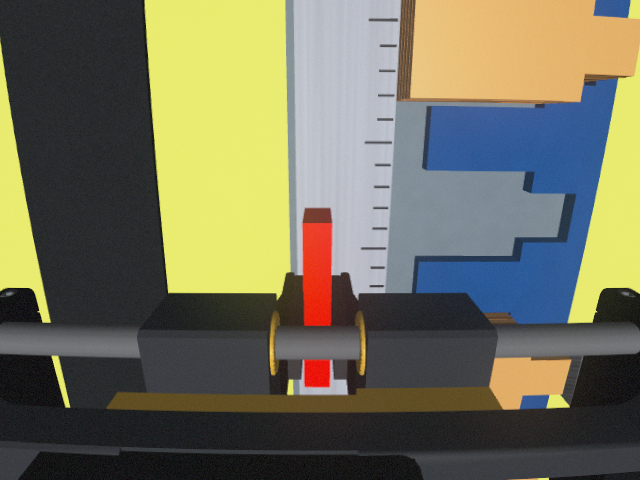

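View pics/s22.png

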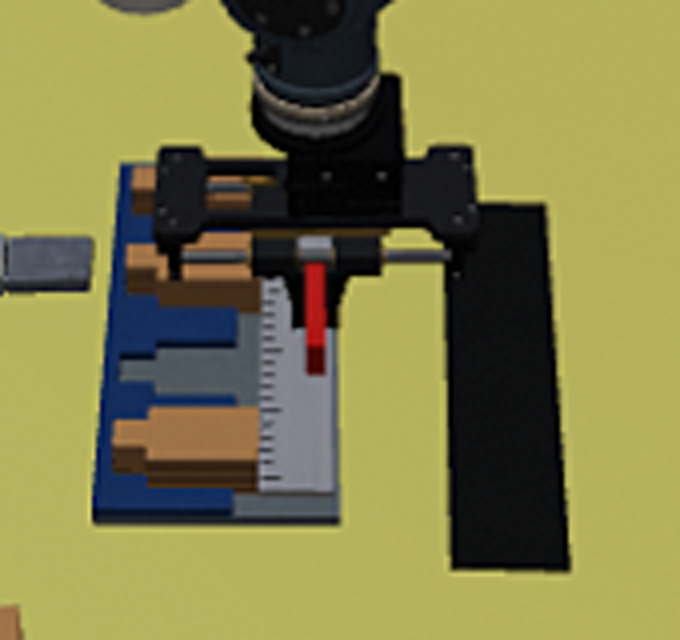

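>>> {"method": "jog_arm", "body": {
  "increments": [
    [[0,-0.4,0,0.002,0.0002,-0.0003,1],[0,-0.4,0,0.003,0.0002,-0.0003,1],[0,-0.4,0,0.003,0.0002,-0.0003,1]]
  ]
}}

```text
time: 23.75
position: [0.5617, 0.0164, 0.0233]
tool_rot: [0.522, -0.481, 0.478, -0.518]
ft_force: [-7.8, -2.5, 6.7]
grip_width: 0.0116
```

```bash
python3 - <<'E'
from mat import *
o=st(); print(o["moment"].round(2))
E
```

```text
t 23.75 p [0.5617 0.0164 0.0233] w 0.0116 f [-7.8 -2.5  6.7]
zaxis yaw 4.67 yaxis [-6.3e-03 -5.0e-04 -1.0e+00]
[-0.44  1.14 -0.06]
```

>>> {"method": "jog_arm", "body": {
  "increments": [
    [[0,0,0,0,0,0,0.45],[0,0,0,0,0,0,0.45],[0,0,0,0,0,0,0.45],[0,0,0,0,0,0.02,0.45],[0,0,0,0,0,0.06,0.3],[0,0,0,0,0,0.1,-0.3],[0,0,0,-0.02,0.01,0.14,-1],[0,0,0,-0.04,0.02,0.17,-1]]
  ]
}}

```text
time: 24.55
position: [0.5232, 0.0363, 0.1959]
tool_rot: [0.52, -0.48, 0.479, -0.519]
ft_force: [0.5, 0.3, -0.2]
grip_width: 0.0467
```

```bash
python3 - <<'E'
from mat import *
o=st(); ci,im=snap("wrist","w23"); snap("side","s23",(250,200,420,360),4)
E
```

```text
t 24.55 p [0.5232 0.0363 0.1959] w 0.0467 f [ 0.5  0.3 -0.2]
zaxis yaw 4.63 yaxis [-0.0014 -0.001  -1.    ]
```

View pics/w23.png

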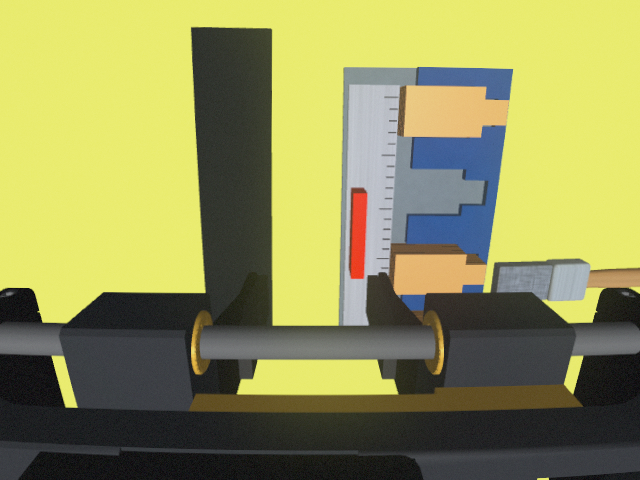

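View pics/s23.png

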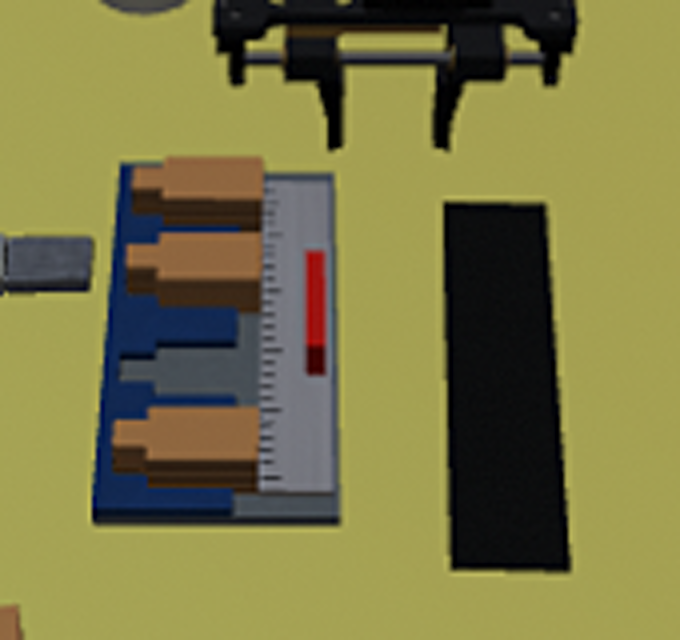

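Straightedge is flush in both views. Next I turn to the stylus and check the laid straightedge from the top camera on the way.

>>> {"method": "jog_arm", "body": {
  "increments": [
    [[0,0,-8,-0.012,0.025,0.01,-1],[0,0,-16,-0.024,0.05,0.02,-1],[0,0,-24,-0.036,0.075,0.02,-1],[0,0,-32,-0.048,0.1,0.02,-1],[0,0,-40,-0.06,0.125,0.02,-1],[0,0,-48,-0.072,0.15,0.02,-1],[0,0,-56,-0.084,0.175,0.02,-1],[0,0,-64,-0.096,0.2,0.02,-1]]
  ]
}}

```text
time: 25.45
position: [0.4264, 0.2386, 0.2167]
tool_rot: [0.186, -0.682, 0.683, -0.185]
ft_force: [0.8, 0.5, 0.4]
grip_width: 0.087
```

>>> {"method": "jog_arm", "body": {
  "increments": [
    [[0,0,-8,-0.02,0.03,0,-1],[0,0,-16,-0.04,0.05,0,-1],[0,0,-24,-0.05,0.065,0,-1],[0,0,-32,-0.05,0.085,0,-1],[0,0,-32,-0.05,0.09,0,-1]]
  ]
}}

```text
time: 25.95
position: [0.3769, 0.3304, 0.2161]
tool_rot: [0.009, 0.707, -0.707, -0.009]
ft_force: [0.1, -0.3, -0.3]
grip_width: 0.087
```

```bash
python3 - <<'E'
from mat import *
o=st(); ci,im=snap("wrist","w24"); ci,im=snap("top","t24")
m,b=blobs(im,(0,120,60),(8,255,255),30)
for c in b: print("red",[np.round(q,1) for q in rect(ci,c,.040)])
mat(ci,im)
E
```

```text
t 25.95 p [0.3769 0.3304 0.2161] w 0.087 f [ 0.1 -0.3 -0.3]
zaxis yaw -91.47 yaxis [ 4.e-04  3.e-04 -1.e+00]
red [array([ 286.5, -732.6]), np.float64(174.1), array([129. ,  25.5]), array([ 286.9, -735.1])]
red [array([561. ,  15.8]), np.float64(94.7), array([78.6, 12.4]), array([561.1,  15.4])]
red [array([ 730.2, -349.9]), np.float64(88.8), array([109.8, 107.3]), array([ 730. , -350.2])]
mat [array([443.6,  34.1]), np.float64(92.8), array([297.6,  68.2]), array([443.5,  33.9])]
```

View pics/w24.png

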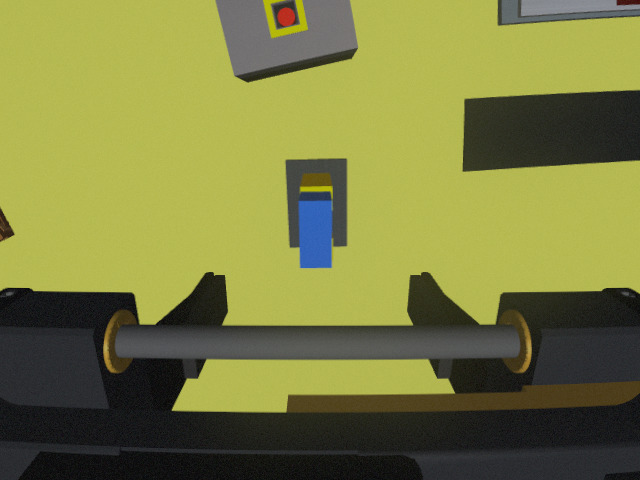

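View pics/t24.png

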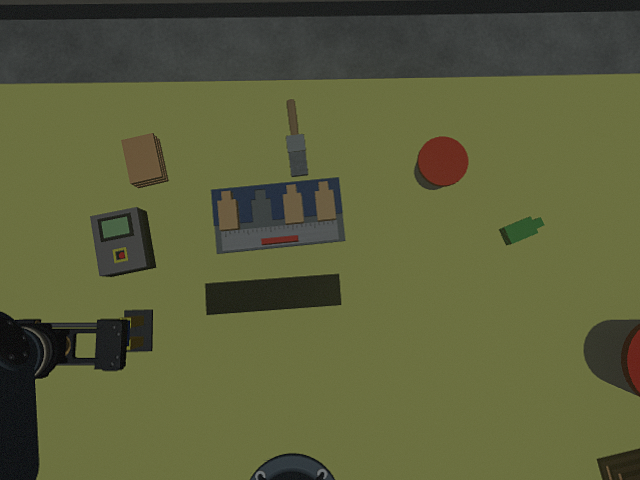

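```bash
python3 - <<'E'
from mat import *
ci,im=snap("wrist","w24b")
m,b=blobs(im,(100,150,150),(120,255,255),300)
for c in b: print("head",[np.round(q,1) for q in rect(ci,c,.114)])
m,b=blobs(im,(24,180,150),(32,255,255),100)
for c in b: 
  if c[:,0,1].mean()<60: print("frame",[np.round(q,1) for q in rect(ci,c,.06)])
m,b=blobs(im,(0,150,120),(8,255,255),40)
for c in b: print("red",[np.round(q,1) for q in rect(ci,c,.052)])
# stand base corners (px, from picture)
j=np.full_like(im,220); j[150:255,275:360]=im[150:255,275:360]
m,b=blobs(j,(0,0,0),(179,90,110),100)
b=[c for c in b if cv2.contourArea(c)>100]
c=np.concatenate(b); print("base",[np.round(q,1) for q in rect(ci,cv2.convexHull(c),.008)], cv2.boundingRect(c))
E
```

```text
head [array([374.4, 332.1]), np.float64(179.2), array([50.6, 23.4]), array([374.6, 332.1])]
frame [array([534.1, 351.2]), np.float64(100.5), array([28.7, 27. ]), array([530.2, 351.4])]
red [array([534.7, 351.4]), np.float64(45.1), array([13.5, 12.9]), array([534.8, 351.5])]
base [array([372.9, 331.6]), np.float64(180.0), array([89.6, 58.9]), array([372.7, 331.6])] (284, 159, 61, 88)
```

>>> {"method": "jog_arm", "body": {
  "increments": [
    [[0,0,0.4,-0.0031,0.0009,-0.04,-1],[0,0,0.4,-0.0031,0.0009,-0.08,-1],[0,0,0.4,-0.0031,0.0009,-0.1,-1],[0,0,0.4,-0.0031,0.0009,-0.1,-1]]
  ]
}}

```text
time: 26.5
position: [0.372, 0.3271, 0.1134]
tool_rot: [-0.004, -0.705, 0.709, 0.009]
ft_force: [-1.0, -0.0, -0.2]
grip_width: 0.0869
```

```bash
python3 - <<'E'
from mat import *
o=st(); ci,im=snap("wrist","w25")
E
```

```text
t 26.5 p [0.372  0.3271 0.1134] w 0.0869 f [-1.  -0.  -0.2]
zaxis yaw -91.02 yaxis [-0.0073 -0.005  -1.    ]
```

View pics/w25.png

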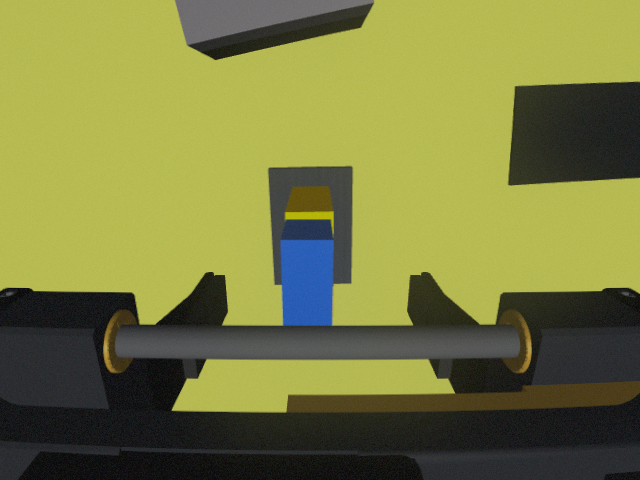

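>>> {"method": "jog_arm", "body": {
  "increments": [
    [[0.3,-0.4,0.2,0.0018,0.0042,0,-1],[0.3,-0.4,0.2,0.0018,0.0042,-0.01,-0.4],[0.3,-0.4,0.2,0.0018,0.0042,-0.02,-0.4],[0.3,-0.4,0.2,0.0018,0.0042,-0.0274,-0.4],[0.3,-0.4,0.2,0.0018,0.0042,-0.0274,-0.4],[0.3,-0.4,0.2,0.0018,0.0042,-0.0274,-0.4]]
  ]
}}

```text
time: 27.15
position: [0.3749, 0.3321, 0.0873]
tool_rot: [0.006, 0.708, -0.706, -0.004]
ft_force: [-0.2, -0.4, -0.6]
grip_width: 0.0626
```

```bash
python3 - <<'E'
from mat import *
o=st(); ci,im=snap("wrist","w26")
E
```

```text
t 27.15 p [0.3749 0.3321 0.0873] w 0.0626 f [-0.2 -0.4 -0.6]
zaxis yaw -90.82 yaxis [ 0.0024  0.0017 -1.    ]
```

View pics/w26.png

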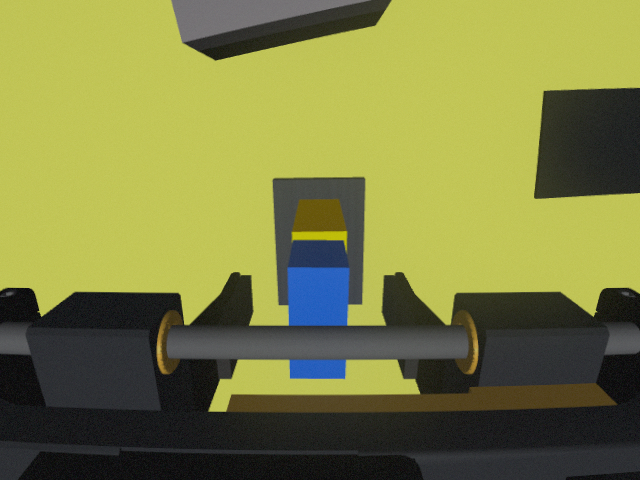

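>>> {"method": "jog_arm", "body": {
  "increments": [
    [[0,0,0,-0.0005,0,0,1],[0,0,0,-0.0005,0,0,1],[0,0,0,-0.0005,0,0,1],[0,0,0,-0.0005,0,0,1],[0,0,0,-0.0005,0,0,1],[0,0,0,-0.0005,0,0,1],[0,0,0,-0.0005,0,0,1],[0,0,0,-0.0005,0,0,1]]
  ],
  "squeeze": 40
}}

```text
time: 28.0
position: [0.3746, 0.3322, 0.0876]
tool_rot: [0.006, 0.708, -0.706, -0.004]
ft_force: [-0.2, 0.5, 1.1]
grip_width: 0.024
```

```bash
python3 - <<'E'
from mat import *
o=st(); ci,im=snap("wrist","w27")
m,b=blobs(im,(100,150,150),(120,255,255),300)
for c in b: print("head",[np.round(q,1) for q in rect(ci,c,.114)],cv2.boundingRect(c))
E
```

```text
t 28.0 p [0.3746 0.3322 0.0876] w 0.024 f [-0.2  0.5  1.1]
zaxis yaw -90.82 yaxis [ 0.003  0.002 -1.   ]
head [array([352.4, 332.4]), np.float64(89.4), array([23.4,  8.8]), array([352.6, 332.4])] (290, 360, 55, 18)
head [array([386.8, 331.9]), np.float64(179.3), array([25.8, 24. ]), array([386.9, 331.9])] (287, 267, 61, 59)
```

>>> {"method": "jog_arm", "body": {
  "increments": [
    [[0,0,0,0,0,0.04,1],[0,0,0,0,0,0.08,1],[0,0,0,0.02,0.002,0.085,1],[0,0,0,0.06,0.007,0.085,1],[0,0,0,0.1,0.012,0.085,1],[0,0,0,0.13,0.016,0.085,1],[0,0,0,0.155,0.018,0.085,1],[0,0,0,0.16,0.0188,0.085,1]]
  ]
}}

```text
time: 28.85
position: [0.5377, 0.3509, 0.1722]
tool_rot: [0.007, 0.708, -0.706, -0.004]
ft_force: [0.2, -0.8, -0.7]
grip_width: 0.0235
```

>>> {"method": "jog_arm", "body": {
  "increments": [
    [[0,0,0,0,0,0,1],[0,0,0,0,0,0,1]]
  ]
}}

```text
time: 29.05
position: [0.5361, 0.3506, 0.1716]
tool_rot: [0.007, 0.708, -0.706, -0.005]
ft_force: [-1.1, -0.6, -1.0]
grip_width: 0.0238
```

```bash
python3 - <<'E'
from mat import *
o=st(); ci,im=snap("wrist","w28"); snap("side","s28",(260,340,440,450),4)
E
```

```text
t 29.05 p [0.5361 0.3506 0.1716] w 0.0238 f [-1.1 -0.6 -1. ]
zaxis yaw -90.9 yaxis [ 0.0029  0.0018 -1.    ]
```

View pics/w28.png

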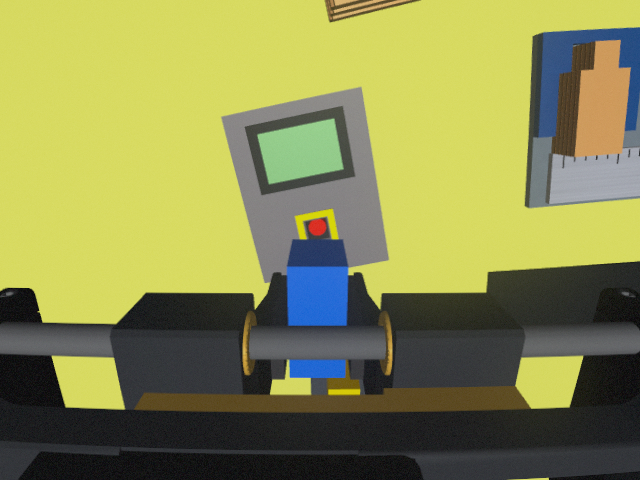

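View pics/s28.png

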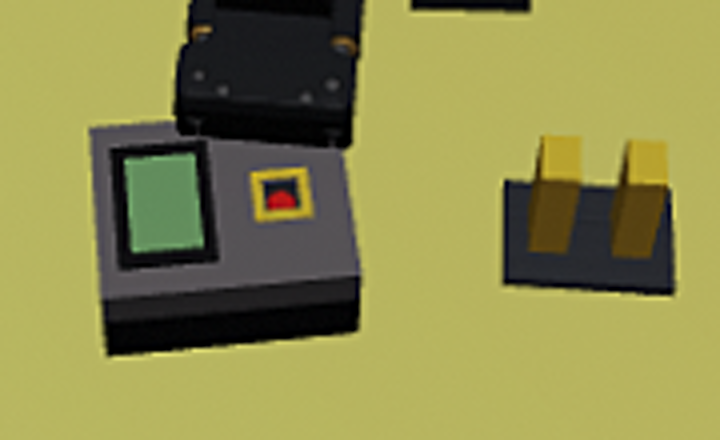

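```bash
python3 - <<'E'
from mat import *
o=st(); ci,im=snap("wrist","w29")
m,b=blobs(im,(0,150,120),(8,255,255),40)
for c in b: 
    if 250<c[:,0,0].mean()<400: print("red",[np.round(q,1) for q in rect(ci,c,.052)])
print(onz(ci,[(295.5,216),(333,209)],.06))
E
```

```text
t 29.15 p [0.5359 0.3508 0.1719] w 0.0236 f [-0.6 -0.4 -0.8]
zaxis yaw -90.87 yaxis [ 0.0034  0.002  -1.    ]
red [array([534.5, 351. ]), np.float64(89.3), array([13.3, 12.2]), array([534.5, 351. ])]
[[0.54531481 0.36737164 0.06      ]
 [0.55036533 0.3390783  0.06      ]]
```

>>> {"method": "jog_arm", "body": {
  "increments": [
    [[0,0,0,-0.0008,0.0001,-0.015,1],[0,0,0,-0.0008,0.0001,-0.03,1],[0,0,0,-0.0008,0.0001,-0.04,1],[0,0,0,-0.0008,0.0001,-0.04,1],[0,0,0,-0.0008,0.0001,-0.04,1]]
  ]
}}

```text
time: 29.7
position: [0.5352, 0.3512, 0.1323]
tool_rot: [0.007, 0.708, -0.706, -0.004]
ft_force: [0.6, -0.3, -1.9]
grip_width: 0.0235
```

```bash
python3 - <<'E'
from mat import *
o=st();  ci,im=snap("side","s30",(260,340,440,450),4)
E
```

```text
t 29.7 p [0.5352 0.3512 0.1323] w 0.0235 f [ 0.6 -0.3 -1.9]
zaxis yaw -90.85 yaxis [ 0.004   0.0022 -1.    ]
```

View pics/s30.png

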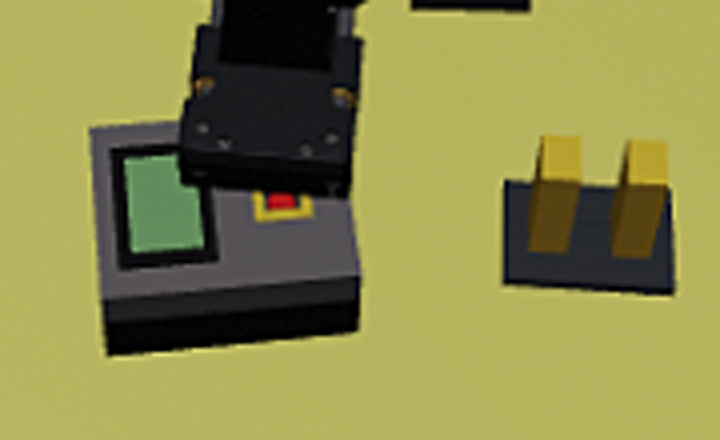

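>>> {"method": "jog_arm", "body": {
  "increments": [
    [[0,0,0,0,0,-0.006,1],[0,0,0,0,0,-0.012,1],[0,0,0,0,0,-0.016,1],[0,0,0,0,0,-0.02,1],[0,0,0,0,0,-0.024,1],[0,0,0,0,0,-0.027,1],[0,0,0,0,0,-0.027,1]]
  ]
}}

```text
time: 30.45
position: [0.5359, 0.3513, 0.1077]
tool_rot: [0.007, 0.708, -0.706, -0.003]
ft_force: [-3.3, -1.7, 10.6]
grip_width: 0.0233
```

```bash
python3 - <<'E'
from mat import *
o=st();
E
```

```text
t 30.45 p [0.5359 0.3513 0.1077] w 0.0233 f [-3.3 -1.7 10.6]
zaxis yaw -90.85 yaxis [ 0.0055  0.0027 -1.    ]
```

>>> {"method": "jog_arm", "body": {
  "increments": [
    [[0,0,0,0,0,-0.004,1],[0,0,0,0,0,-0.005,1],[0,0,0,0,0,-0.005,1]]
  ]
}}

```text
time: 30.75
position: [0.5364, 0.3514, 0.1071]
tool_rot: [0.008, 0.708, -0.706, -0.002]
ft_force: [-5.1, -3.4, 21.5]
grip_width: 0.0239
```

```bash
python3 - <<'E'
from mat import *
o=st(); snap("side","s31")
E
```

```text
t 30.75 p [0.5364 0.3514 0.1071] w 0.0239 f [-5.1 -3.4 21.5]
zaxis yaw -90.82 yaxis [ 0.0075  0.0029 -1.    ]
```

View pics/s31.png

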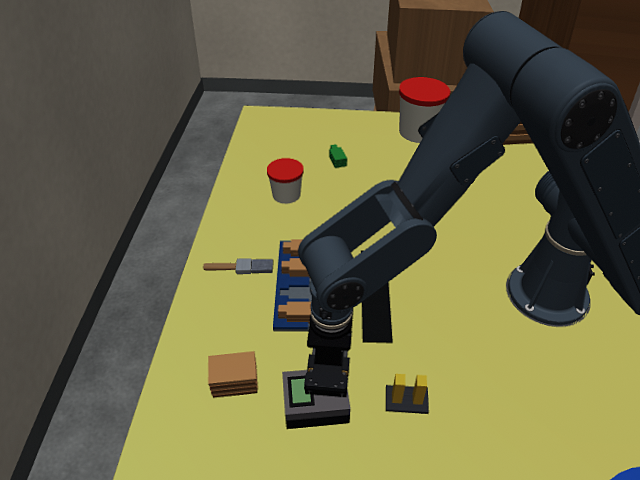

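>>> {"method": "jog_arm", "body": {
  "increments": [
    [[0,0,0,-0.001,0,0.02,1],[0,0,0,-0.001,0,0.05,1],[0,0,0,-0.001,0,0.068,1],[0,0,0,-0.001,0,0.068,1]]
  ]
}}

```text
time: 31.2
position: [0.5375, 0.3524, 0.1781]
tool_rot: [0.01, 0.709, -0.705, -0.0]
ft_force: [0.2, -0.2, -0.8]
grip_width: 0.0234
```

```bash
python3 - <<'E'
from mat import *
o=st(); ci,im=snap("wrist","w32"); ci,im=snap("top","t32")
m,b=blobs(im,(0,120,60),(8,255,255),30)
for c in b: print("red",[np.round(q,1) for q in rect(ci,c,.040)])
for s in spacers(ci,im,z=.040,amin=150,lo=(8,60,80)): print("t",[np.round(v,1) for v in s])
E
```

```text
t 31.2 p [0.5375 0.3524 0.1781] w 0.0234 f [ 0.2 -0.2 -0.8]
zaxis yaw -90.81 yaxis [ 0.0141  0.0058 -0.9999]
red [array([ 286.5, -732.6]), np.float64(174.1), array([129. ,  25.5]), array([ 286.8, -735.1])]
red [array([561. ,  15.1]), np.float64(94.5), array([77.2, 12.4]), array([561.1,  15.1])]
red [array([ 730.2, -350.9]), np.float64(42.5), array([108.7, 108.7]), array([ 730. , -350.1])]
t [array([619.1, 128.3]), np.float64(4.3), array([84.3, 40.4]), array([227., 211.])]
t [array([630.6, -15. ]), np.float64(4.3), array([84.3, 40.7]), array([292., 204.])]
t [array([636.1, -84.6]), np.float64(4.7), array([84.2, 40.9]), array([324., 201.])]
t [array([758.7, 320.3]), np.float64(-167.3), array([101.7,  70.8]), array([141., 158.])]
```

View pics/t32.png

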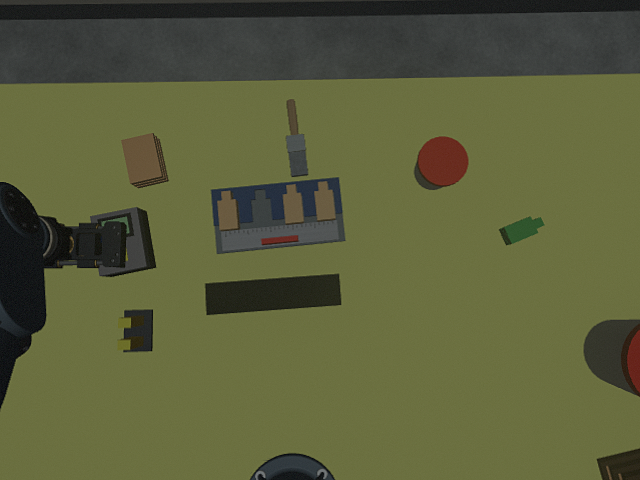

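View pics/w32.png

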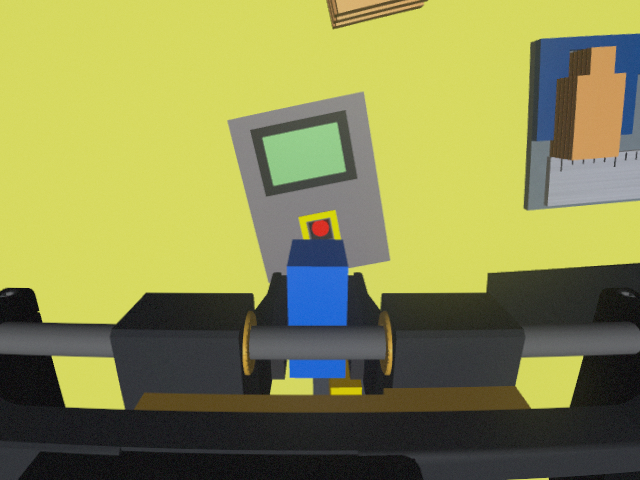

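```bash
python3 - <<'E'
from mat import *
ci=camera_info("top"); im=cv2.imread("pics/t32.png")[:,:,::-1].copy()
hsv=cv2.cvtColor(im,cv2.COLOR_RGB2HSV); print(hsv[322,118:136].tolist())
j=np.zeros_like(im); j[300:360,105:165]=im[300:360,105:165]
m,b=blobs(j,(24,130,70),(33,255,255),15)
for c in b: print("cheek",[np.round(q,1) for q in rect(ci,c,.08)])
m,b=blobs(j,(20,130,20),(33,255,255),15)
E
```

```text
[[31, 152, 109], [31, 161, 109], [31, 158, 108], [31, 158, 108], [31, 158, 108], [30, 160, 107], [31, 151, 110], [31, 161, 109], [31, 163, 108], [30, 158, 108], [31, 161, 109], [31, 159, 112], [32, 156, 121], [24, 160, 43], [23, 190, 43], [23, 190, 43], [23, 122, 48], [23, 161, 46]]
cheek [array([350.6, 329.8]), np.float64(88.5), array([26.3, 19.8]), array([349.9, 330. ])]
cheek [array([393.9, 329.9]), np.float64(91.4), array([24.2, 20.1]), array([393.6, 329.9])]
```

>>> {"method": "jog_arm", "body": {
  "increments": [
    [[-0.2,0.6,0,-0.03,-0.004,0,1],[-0.2,0.6,0,-0.07,-0.009,0,1],[-0.2,0.6,0,-0.11,-0.014,0,1],[-0.2,0.6,0,-0.14,-0.018,0,1],[-0.2,0.6,0,-0.158,-0.0205,0,1],[-0.2,0.6,0,-0.1644,-0.0208,0,1],[-0.2,0.6,0,-0.1644,-0.0208,0,1],[-0.2,0.6,0,-0.1644,-0.0208,0,1]]
  ]
}}

```text
time: 32.1
position: [0.372, 0.3308, 0.1743]
tool_rot: [-0.004, -0.707, 0.707, 0.006]
ft_force: [0.8, -0.1, -1.1]
grip_width: 0.0235
```

```bash
python3 - <<'E'
from mat import *
o=st(); snap("side","s33",(350,320,470,430),5); snap("wrist","w33")
p=o["position"]; print(.3731-p[0],.3316-p[1])
E
```

```text
t 32.1 p [0.372  0.3308 0.1743] w 0.0235 f [ 0.8 -0.1 -1.1]
zaxis yaw -90.83 yaxis [-2.2e-03 -4.0e-04 -1.0e+00]
0.0011262280072897313 0.0007568946724616499
```

View pics/s33.png

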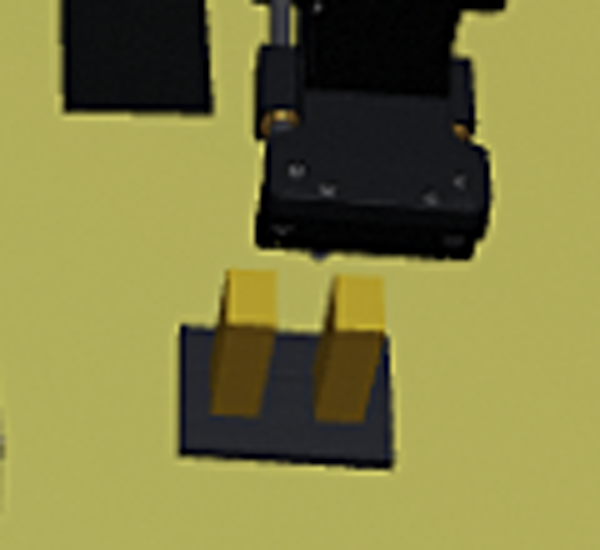

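>>> {"method": "jog_arm", "body": {
  "increments": [
    [[0.1,-0.3,0,0.0011,0.0008,-0.02,1],[0.1,-0.3,0,0.0011,0.0008,-0.04,1],[0.1,-0.3,0,0.0011,0.0008,-0.06,1],[0.1,-0.3,0,0.0011,0.0008,-0.07,1],[0.1,-0.3,0,0.0011,0.0008,-0.075,1],[0.1,-0.3,0,0.0011,0.0008,-0.075,1]]
  ]
}}

```text
time: 32.8
position: [0.3737, 0.3316, 0.099]
tool_rot: [0.006, 0.708, -0.707, -0.004]
ft_force: [-0.4, 0.3, -0.4]
grip_width: 0.0236
```

```bash
python3 - <<'E'
from mat import *
o=st(); snap("side","s34",(350,320,470,430),5)
p=o["position"]; print(.3731-p[0],.3316-p[1],.0876-p[2])
E
```

```text
t 32.8 p [0.3737 0.3316 0.099 ] w 0.0236 f [-0.4  0.3 -0.4]
zaxis yaw -90.88 yaxis [ 0.0026  0.0012 -1.    ]
-0.0005569033759987296 4.081187806143083e-05 -0.011440562521356223
```

View pics/s34.png

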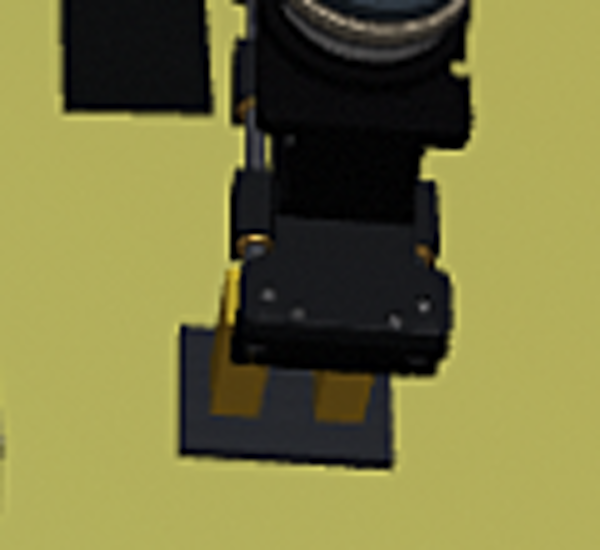

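>>> {"method": "jog_arm", "body": {
  "increments": [
    [[0,0,0,-0.0005,0,-0.004,1],[0,0,0,-0.0005,0,-0.008,1],[0,0,0,-0.0005,0,-0.0112,1],[0,0,0,-0.0005,0,-0.0118,1],[0,0,0,-0.0005,0,-0.0118,1]]
  ]
}}

```text
time: 33.35
position: [0.3734, 0.3318, 0.0878]
tool_rot: [0.007, 0.708, -0.706, -0.004]
ft_force: [0.3, -0.2, -1.4]
grip_width: 0.0239
```

```bash
python3 - <<'E'
from mat import *
o=st()
E
```

```text
t 33.35 p [0.3734 0.3318 0.0878] w 0.0239 f [ 0.3 -0.2 -1.4]
zaxis yaw -90.86 yaxis [ 0.0036  0.0018 -1.    ]
```

>>> {"method": "jog_arm", "body": {
  "increments": [
    [[0,0,0,0,0,-0.0008,1],[0,0,0,0,0,-0.0008,1],[0,0,0,0,0,-0.0008,1],[0,0,0,0,0,-0.0008,0],[0,0,0,0,0,-0.0008,-0.3],[0,0,0,0,0,-0.0008,-0.3],[0,0,0,0,0,-0.0008,-0.3],[0,0,0,0,0,-0.0008,-0.3]]
  ]
}}

```text
time: 34.15
position: [0.3733, 0.3318, 0.0869]
tool_rot: [0.007, 0.708, -0.706, -0.004]
ft_force: [-0.4, 0.4, 0.2]
grip_width: 0.0532
```

>>> {"method": "jog_arm", "body": {
  "increments": [
    [[0,0,0,0,0,0.01,-0.5],[0,0,0,0,0,0.03,-0.8],[0,0,0,0,0,0.06,-1],[0,0,0,0,0,0.1,-1],[0,0,0,0,0,0.13,-1],[0,0,0,0,0,0.13,-1]]
  ]
}}

```text
time: 34.75
position: [0.376, 0.3334, 0.2217]
tool_rot: [0.01, 0.71, -0.705, -0.001]
ft_force: [1.2, 0.3, -1.2]
grip_width: 0.0857
```

```bash
python3 - <<'E'
from mat import *
o=st(); ci,im=snap("wrist","w35")
m,b=blobs(im,(100,150,150),(120,255,255),300)
for c in b: print("head",[np.round(q,1) for q in rect(ci,c,.114)])
j=np.full_like(im,220); j[150:255,275:360]=im[150:255,275:360]
m,b=blobs(j,(0,0,0),(179,90,110),100)
c=np.concatenate(b); print("base",[np.round(q,1) for q in rect(ci,cv2.convexHull(c),.008)], cv2.boundingRect(c))
snap("side","s35",(350,320,470,430),5)
E
```

```text
t 34.75 p [0.376  0.3334 0.2217] w 0.0857 f [ 1.2  0.3 -1.2]
zaxis yaw -90.85 yaxis [ 0.0129  0.0069 -0.9999]
head [array([372.9, 331.8]), np.float64(178.7), array([51.2, 23.3]), array([372.8, 332. ])]
base [array([372.5, 331.4]), np.float64(0.0), array([90. , 59.3]), array([372.6, 331.4])] (291, 160, 60, 87)
```

View pics/s35.png

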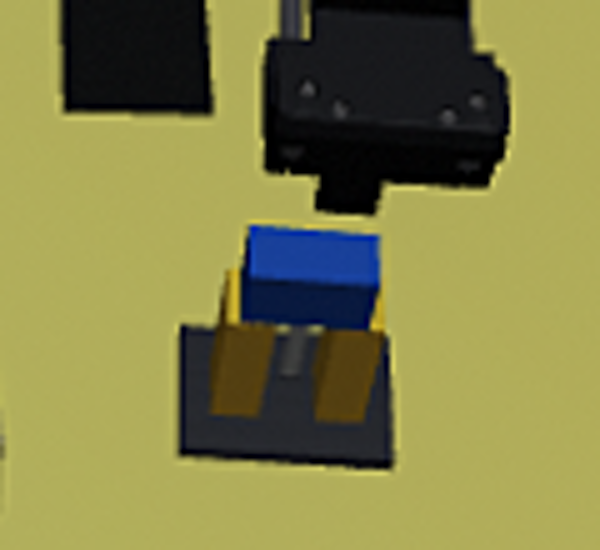

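View pics/w35.png

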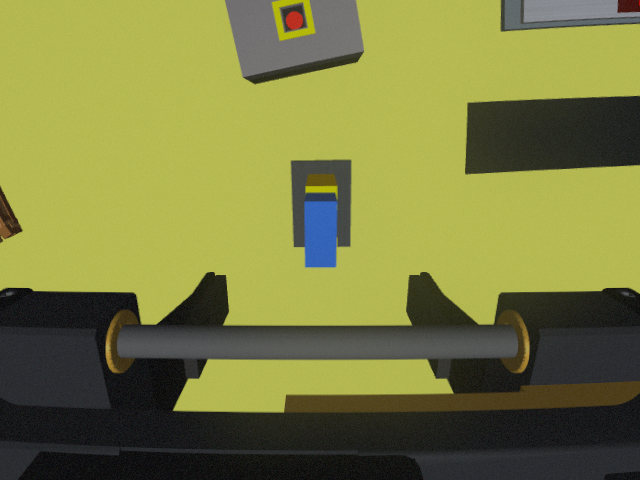

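Stylus hangs centred (head 372.9,331.8 vs base 372.5,331.4). Now back to the straightedge.

>>> {"method": "jog_arm", "body": {
  "increments": [
    [[0,0,8,0.015,-0.026,0,-1],[0,0,16,0.03,-0.052,0,-1],[0,0,24,0.045,-0.078,0,-1],[0,0,32,0.06,-0.104,0,-1],[0,0,40,0.075,-0.13,0,-1],[0,0,48,0.09,-0.156,0,-1],[0,0,56,0.105,-0.182,0,-1],[0,0,64,0.12,-0.208,0,-1]]
  ]
}}

```text
time: 35.65
position: [0.4925, 0.1226, 0.2161]
tool_rot: [-0.372, 0.604, -0.599, 0.372]
ft_force: [-0.3, 0.3, 1.0]
grip_width: 0.087
```

```bash
python3 - <<'E'
from mat import *
o=st(); p=o["position"]; print(.5617-p[0],.0164-p[1],.1-p[2])
E
```

```text
t 35.65 p [0.4925 0.1226 0.2161] w 0.087 f [-0.3  0.3  1. ]
zaxis yaw -26.54 yaxis [-0.0044  0.0059 -1.    ]
0.06918750821448988 -0.10623729937474366 -0.11612158859479102
```

>>> {"method": "jog_arm", "body": {
  "increments": [
    [[-0.3,-0.2,8,0.017,-0.027,-0.02,0.4],[-0.3,-0.2,16,0.035,-0.053,-0.04,0.4],[-0.3,-0.2,24,0.052,-0.08,-0.06,0.4],[-0.3,-0.2,31.2,0.064,-0.1,-0.09,0.4],[-0.3,-0.2,31.2,0.0692,-0.1062,-0.11,0.4],[-0.3,-0.2,31.2,0.0692,-0.1062,-0.116,0.4],[-0.3,-0.2,31.2,0.0692,-0.1062,-0.116,0.4],[-0.3,-0.2,31.2,0.0692,-0.1062,-0.116,0.4]]
  ]
}}

```text
time: 36.45
position: [0.5611, 0.0171, 0.1002]
tool_rot: [0.521, -0.48, 0.479, -0.519]
ft_force: [0.2, -0.5, -0.2]
grip_width: 0.0317
```

```bash
python3 - <<'E'
from mat import *
o=st(); p=o["position"]; print(.5617-p[0],.0164-p[1],.0234-p[2])
ci,im=snap("wrist","w36")
m,b=blobs(im,(0,150,80),(8,255,255),200)
for c in b: print("rib",[np.round(q,1) for q in rect(ci,c,.040)],cv2.boundingRect(c))
E
```

```text
t 36.45 p [0.5611 0.0171 0.1002] w 0.0317 f [ 0.2 -0.5 -0.2]
zaxis yaw 4.69 yaxis [-0.0029 -0.001  -1.    ]
0.0006028832051342414 -0.0007499492519854774 -0.0768446927829304
rib [array([562.2,  18.4]), np.float64(94.4), array([82.6, 11.4]), array([562.3,  17.5])] (309, 183, 19, 125)
```

View pics/w36.png

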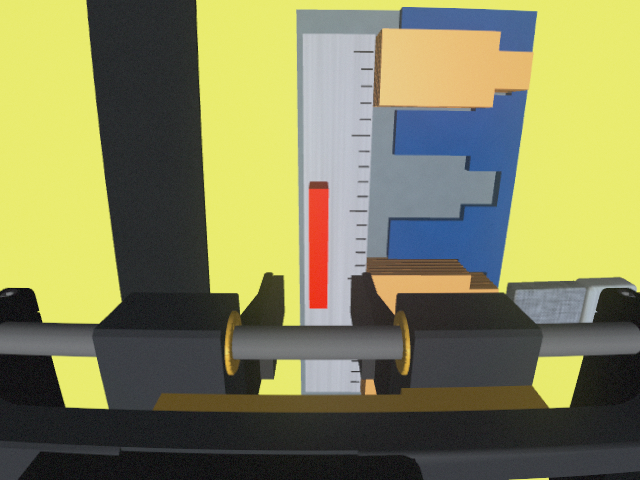

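>>> {"method": "jog_arm", "body": {
  "increments": [
    [[0,-0.1,0,0.0004,-0.0007,-0.015,0.45],[0,-0.1,0,0.0004,-0.0007,-0.03,0.45],[0,-0.1,0,0.0004,-0.0007,-0.04,0.45],[0,-0.1,0,0.0004,-0.0007,-0.045,0.45],[0,-0.1,0,0.0004,-0.0007,-0.045,0.45]]
  ]
}}

```text
time: 37.0
position: [0.5618, 0.0168, 0.0558]
tool_rot: [0.521, -0.479, 0.479, -0.52]
ft_force: [-0.2, 0.2, -0.4]
grip_width: 0.024
```

```bash
python3 - <<'E'
from mat import *
o=st(); p=o["position"]; print(.5617-p[0],.0164-p[1],.0234-p[2])
E
```

```text
t 37.0 p [0.5618 0.0168 0.0558] w 0.024 f [-0.2  0.2 -0.4]
zaxis yaw 4.73 yaxis [-2.0e-04 -1.2e-03 -1.0e+00]
-6.46267075060658e-05 -0.00039229121925192165 -0.03235759140253518
```

>>> {"method": "jog_arm", "body": {
  "increments": [
    [[0,0,0,-0.0002,-0.0004,-0.012,0.45],[0,0,0,-0.0002,-0.0004,-0.024,0.45],[0,0,0,-0.0002,-0.0004,-0.0315,0.45],[0,0,0,-0.0002,-0.0004,-0.0315,0.45],[0,0,0,-0.0002,-0.0004,-0.0315,1],[0,0,0,-0.0002,-0.0004,-0.0315,1],[0,0,0,-0.0002,-0.0004,-0.0315,1],[0,0,0,-0.0002,-0.0004,-0.0315,1]]
  ],
  "squeeze": 35
}}

```text
time: 37.8
position: [0.5615, 0.0163, 0.0245]
tool_rot: [0.521, -0.479, 0.479, -0.52]
ft_force: [0.2, -1.1, 0.1]
grip_width: 0.012
```

>>> {"method": "jog_arm", "body": {
  "increments": [
    [[0,0,0,0,0,0,1],[0,0,0,0,0,0,1],[0,0,0,0,0,0,1]]
  ]
}}

```text
time: 38.1
position: [0.5614, 0.0164, 0.0245]
tool_rot: [0.521, -0.479, 0.479, -0.52]
ft_force: [-1.2, -0.9, -1.8]
grip_width: 0.0114
```

```bash
python3 - <<'E'
from mat import *
o=st()
E
```

```text
t 38.1 p [0.5614 0.0164 0.0245] w 0.0114 f [-1.2 -0.9 -1.8]
zaxis yaw 4.73 yaxis [-2.0e-04 -1.3e-03 -1.0e+00]
```

>>> {"method": "jog_arm", "body": {
  "increments": [
    [[0,0,0,-0.005,-0.0004,0.001,1],[0,0,0,-0.014,-0.0011,0.006,1],[0,0,0,-0.022,0,0.03,1],[0,0,-1,-0.055,0.008,0.045,1],[0,0,-1.9,-0.09,0.013,0.045,1],[0,0,-1.9,-0.115,0.0165,0.045,1],[0,0,-1.9,-0.1288,0.0187,0.045,1],[0,0,-1.9,-0.1288,0.0187,0.045,1]]
  ]
}}

```text
time: 38.9
position: [0.4283, 0.0359, 0.0698]
tool_rot: [0.514, -0.489, 0.486, -0.511]
ft_force: [0.0, 0.5, -3.7]
grip_width: 0.0119
```

```bash
python3 - <<'E'
from mat import *
o=st(); p=o["position"]; print(.4326-p[0],.0351-p[1],.0195-p[2])
snap("wrist","w37"); snap("side","s37",(250,200,420,360),4)
E
```

```text
t 38.9 p [0.4283 0.0359 0.0698] w 0.0119 f [ 0.   0.5 -3.7]
zaxis yaw 2.85 yaxis [-5.7e-03 -3.0e-04 -1.0e+00]
0.004343857178074784 -0.000796809621616032 -0.05025294319301443
```

View pics/w37.png

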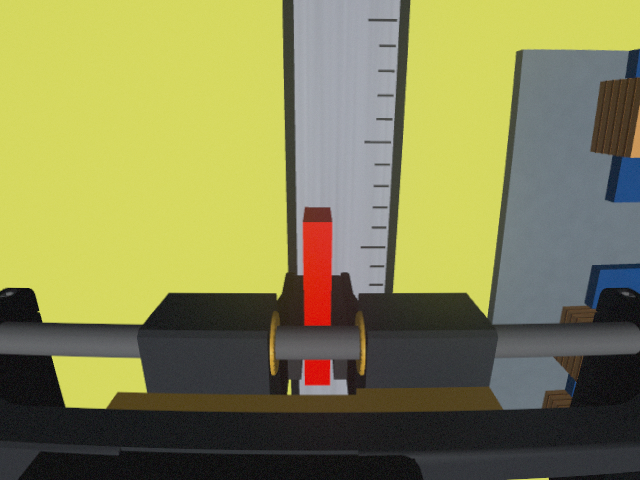

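View pics/s37.png

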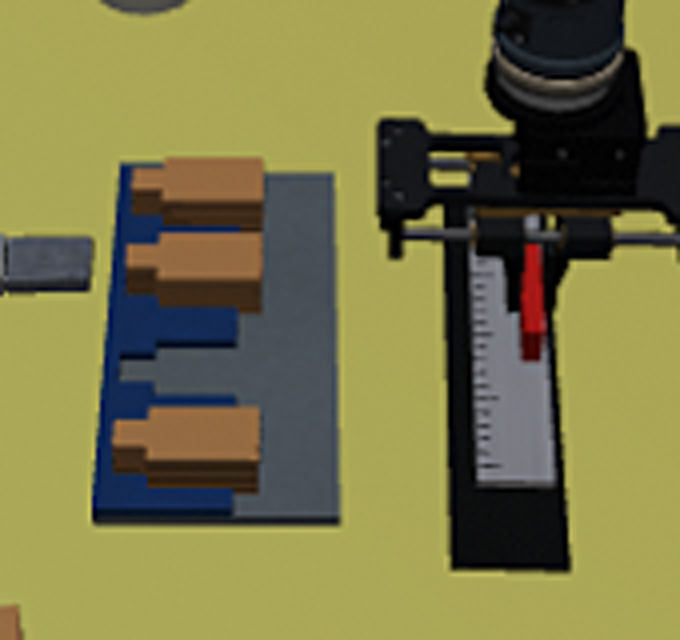

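>>> {"method": "jog_arm", "body": {
  "increments": [
    [[0,-0.3,0,0.0043,-0.0008,0,1],[0,-0.3,0,0.0043,-0.0008,-0.015,1],[0,-0.3,0,0.0043,-0.0008,-0.03,1],[0,-0.3,0,0.0043,-0.0008,-0.042,1],[0,-0.3,0,0.0043,-0.0008,-0.042,1],[0,-0.3,0,0.0043,-0.0008,-0.042,1]]
  ]
}}

```text
time: 39.6
position: [0.4389, 0.0338, 0.0278]
tool_rot: [-0.511, 0.485, -0.49, 0.514]
ft_force: [-0.4, 0.7, -2.6]
grip_width: 0.0117
```

```bash
python3 - <<'E'
from mat import *
o=st(); p=o["position"]; print(.4326-p[0],.0351-p[1],.0195-p[2])
ci,im=snap("wrist","w38")
E
```

```text
t 39.6 p [0.4389 0.0338 0.0278] w 0.0117 f [-0.4  0.7 -2.6]
zaxis yaw 2.82 yaxis [ 0.0079 -0.0018 -1.    ]
-0.006305498422700673 0.0013363157118596106 -0.008272650807635985
```

View pics/w38.png

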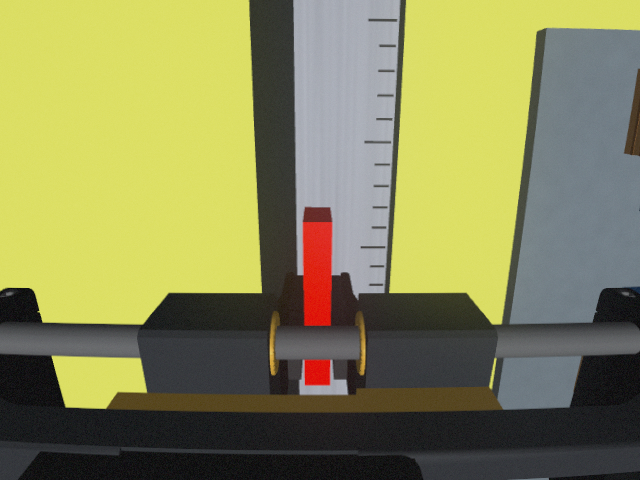

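>>> {"method": "jog_arm", "body": {
  "increments": [
    [[0,0.4,0,-0.0045,0.001,0,1],[0,0.4,0,-0.0045,0.001,0,1],[0,0.4,0,-0.0045,0.001,0,1],[0,0.4,0,-0.0045,0.001,0,1]]
  ]
}}

```text
time: 40.05
position: [0.4346, 0.0348, 0.0284]
tool_rot: [-0.512, 0.486, -0.489, 0.512]
ft_force: [0.0, -0.8, -3.1]
grip_width: 0.0117
```

```bash
python3 - <<'E'
from mat import *
o=st(); p=o["position"]; print(.4326-p[0],.0351-p[1],.0195-p[2],o["joint_velocities"].round(3))
ci,im=snap("wrist","w39")
E
```

```text
t 40.05 p [0.4346 0.0348 0.0284] w 0.0117 f [ 0.  -0.8 -3.1]
zaxis yaw 2.82 yaxis [ 0.0023 -0.002  -1.    ]
-0.0020398912305110706 0.0003229848373118363 -0.008894858827141978 [ 0.     0.003  0.001  0.     0.    -0.   ]
```

>>> {"method": "jog_arm", "body": {
  "increments": [
    [[0,0.1,0,-0.002,0.0003,0,1],[0,0.1,0,-0.002,0.0003,-0.004,1],[0,0.1,0,-0.002,0.0003,-0.007,1],[0,0.1,0,-0.002,0.0003,-0.0087,1],[0,0.1,0,-0.002,0.0003,-0.0087,1],[0,0.1,0,-0.002,0.0003,-0.0087,1]]
  ]
}}

```text
time: 40.7
position: [0.4324, 0.0351, 0.0195]
tool_rot: [0.513, -0.487, 0.488, -0.512]
ft_force: [-0.8, -0.2, -3.1]
grip_width: 0.0119
```

```bash
python3 - <<'E'
from mat import *
o=st(); p=o["position"]; print(.4326-p[0],.0351-p[1],.0195-p[2])
ci,im=snap("wrist","w40"); snap("side","s40",(300,200,430,360),4)
# far end check: mat & scale edges
E
```

```text
t 40.7 p [0.4324 0.0351 0.0195] w 0.0119 f [-0.8 -0.2 -3.1]
zaxis yaw 2.82 yaxis [-1.0e-04 -1.9e-03 -1.0e+00]
0.0001902165484085061 1.1336321234706181e-05 2.176447078078292e-05
```

View pics/w40.png

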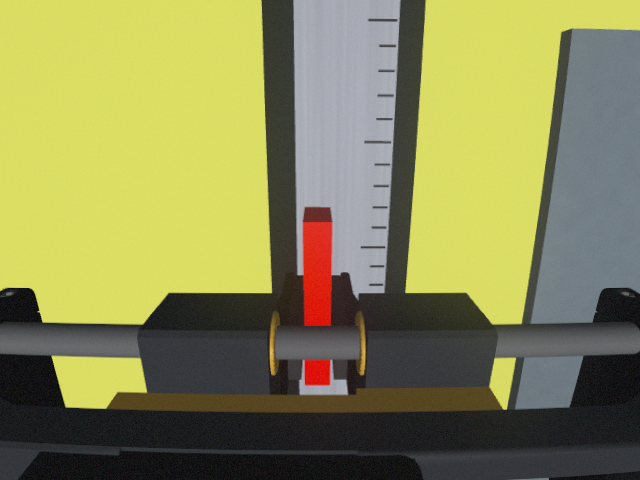

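View pics/s40.png

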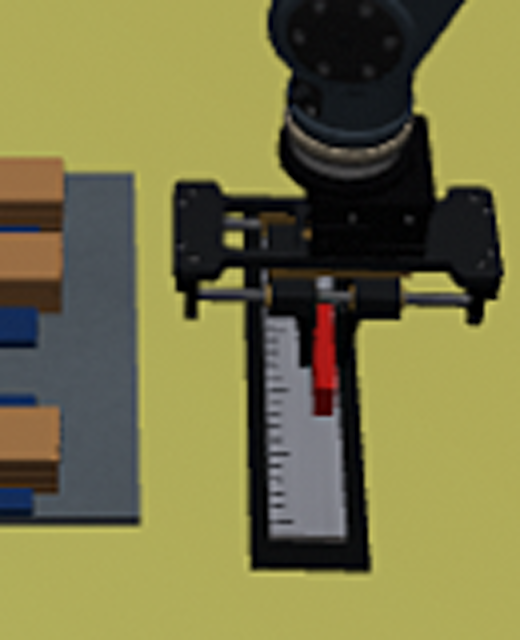

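>>> {"method": "jog_arm", "body": {
  "increments": [
    [[0,0,0,0,0,-0.001,1],[0,0,0,0,0,-0.0013,1],[0,0,0,0,0,-0.0013,1],[0,0,0,0,0,-0.0013,0.3],[0,0,0,0,0,-0.0013,0.2],[0,0,0,0,0,-0.0013,0.2],[0,0,0,0,0,0.01,0],[0,0,0,0,0,0.04,0]]
  ]
}}

```text
time: 41.6
position: [0.4311, 0.0352, 0.0582]
tool_rot: [0.514, -0.489, 0.487, -0.511]
ft_force: [0.3, 0.3, -0.9]
grip_width: 0.0405
```

>>> {"method": "jog_arm", "body": {
  "increments": [
    [[0,0,-8,-0.01,-0.035,0.04,-0.5],[0,0,-16,-0.01,-0.07,0.08,-1],[0,0,-24,-0.01,-0.105,0.12,-1],[0,0,-32,-0.01,-0.145,0.16,-1],[0,0,-40,-0.01,-0.185,0.19,-1],[0,0,-48,-0.01,-0.225,0.2,-1],[0,0,-48,-0.01,-0.26,0.2,-1],[0,0,-48,-0.01,-0.27,0.2,-1]]
  ]
}}

```text
time: 42.4
position: [0.422, -0.2396, 0.2593]
tool_rot: [0.269, -0.654, 0.655, -0.268]
ft_force: [0.2, 0.3, -0.5]
grip_width: 0.0865
```

```bash
python3 - <<'E'
from mat import *
o=st(); ci,im=snap("top","t41"); mat(ci,im)
for s in spacers(ci,im,z=.040,amin=150,lo=(8,60,80)): 
    a=np.radians(4.6); print("t",[np.round(v,1) for v in s], (s[0]@np.array([np.cos(a),np.sin(a)])).round(1))
snap("side","s41")
E
```

```text
t 42.4 p [ 0.422  -0.2396  0.2593] w 0.0865 f [ 0.2  0.3 -0.5]
zaxis yaw -45.42 yaxis [-9.0e-04 -1.2e-03 -1.0e+00]
mat [array([443.6,  34.3]), np.float64(92.8), array([297.2,  67.9]), array([443.5,  34. ])]
se [array([444.4,  35.1]), np.float64(92.8), array([260.6,  45.4]), array([444.4,  35.7])]
rib [array([432.7,  34. ]), np.float64(93.2), array([79.8, 10.9]), array([432.8,  33.5])]
t [array([618.9, 128.2]), np.float64(4.3), array([84.7, 40.6]), array([227., 211.])] 627.2
t [array([630.5, -15.1]), np.float64(4.3), array([85. , 40.8]), array([293., 204.])] 627.2
t [array([635.9, -84.6]), np.float64(4.8), array([84.6, 41. ]), array([324., 201.])] 627.1
t [array([740.2, 311. ]), np.float64(12.5), array([101.8,  80.6]), array([144., 157.])] 762.8
t [array([847.2, -15.5]), np.float64(-174.0), array([82.2, 17.5]), array([292., 117.])] 843.2
```

View pics/t41.png

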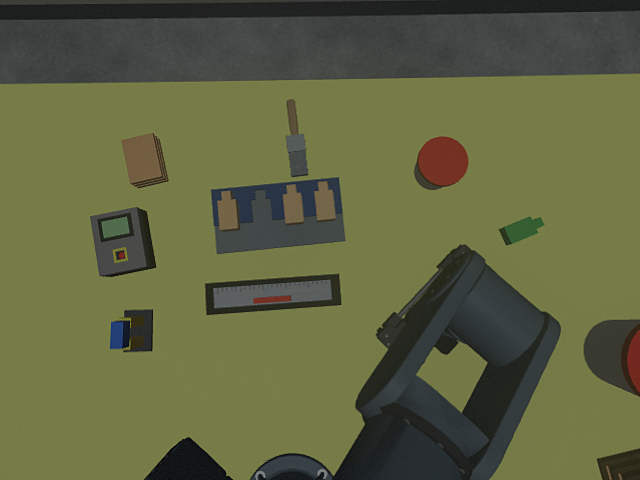

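View pics/s41.png

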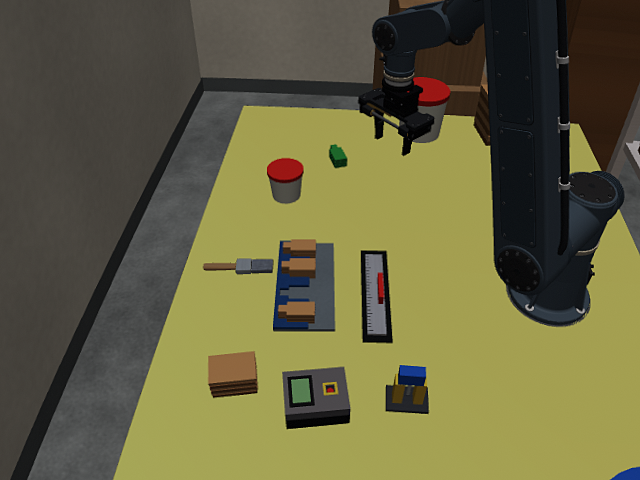

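>>> {"method": "jog_arm", "body": {
  "increments": [
    [[0,0,0,0,0,0.02,-1],[0,0,0,0,0,0.02,-1],[0,0,0,0,0,0.02,-1],[0,0,0,0,0,0.02,-1],[0,0,0,0,0,0.02,-1],[0,0,0,0,0,0.02,-1],[0,0,0,0,0,0.02,-1],[0,0,0,0,0,0.02,-1]]
  ]
}}

```text
time: 43.3
position: [0.4208, -0.2359, 0.2776]
tool_rot: [-0.27, 0.656, -0.652, 0.268]
ft_force: [0.2, 0.9, 0.6]
grip_width: 0.0871
```

```bash
python3 - <<'E'
from mat import *
o=st(); ci,im=snap("top","t42"); mat(ci,im)
for s in spacers(ci,im,z=.040,amin=150,lo=(8,60,80))[:3]: print("t",[np.round(v,1) for v in s])
d=np.abs(im.astype(int)-cv2.imread("pics/t41.png")[:,:,::-1].astype(int)).max(2)[90:360,80:360]; print((d>40).sum())
print(hand_in())
E
```

```text
t 43.3 p [ 0.4208 -0.2359  0.2776] w 0.0871 f [0.2 0.9 0.6]
zaxis yaw -45.35 yaxis [-0.0048  0.0041 -1.    ]
mat [array([443.5,  34.3]), np.float64(92.8), array([297.2,  67.9]), array([443.5,  34. ])]
se [array([444.4,  35.1]), np.float64(92.8), array([260.4,  45.5]), array([444.3,  35.5])]
rib [array([432.5,  34. ]), np.float64(92.6), array([79.8, 11.4]), array([432.8,  33.5])]
t [array([618.9, 128.2]), np.float64(4.3), array([84.7, 40.6]), array([227., 211.])]
t [array([630.4, -15.1]), np.float64(4.3), array([84.8, 40.8]), array([293., 204.])]
t [array([636. , -84.6]), np.float64(4.7), array([84.8, 40.9]), array([324., 201.])]
0
the job is handed in; nothing more can be done
None
```

The job is done and handed in at about 43 s. Only three spacers were present, and I seated them in pockets 1, 2 and 4.

- **Order:** I laid the straightedge flush against the spacers' plain ends. I then pressed the button to its hard stop (21 N against 5 N for full travel), hung the stylus back and returned the straightedge to its mat.
- **Spacers:** The three lie within 0.1 mm of the same depth in the jig.
- **Stylus:** Its head measured within 0.5 mm of the stand's centre.
- **Straightedge:** It lies within 1 mm of the mat's centre with matching angle. At the start it lay about 5 mm off centre each way, so I put it back centred, not exactly where it had been.
- **Stray movement:** I saw nothing knocked out of place, and the last two top pictures, 0.9 s apart, showed no change around the jig, mat, counter and stand.

Top and wrist cameras differed by 1–2 mm, within their stated calibration, and no check failed.

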